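# Refit the tuning knob of an antenna tuner

## Task

The big tuning knob of the tilted antenna tuner has come off its shaft. Put the loose metal dial ring over the shaft and flat down on the panel around the brass boss first, then put the knob on the shaft and, pressing only lightly and never forcing it, turn it until its hidden slot finds the shaft's cross key and it drops fully home on the ring; leave both there and let go.

Things in the scene. Friction and masses are not known exactly. Their poses are not given: they have to be found in the camera images.
- panel: Fixed front panel (240 mm wide, 200 mm up the slope) of a grey tuner box lying back in a cradle, sloping 28 degrees, facing up and to the robot. Origin: panel surface at its centre, on the shaft axis. z: straight out along the shaft; x: up the slope; y: level across. Round the axis a fixed brass boss 30 mm diameter, 8 mm high, top chamfered. Otherwise flat and bare within 60 mm of the axis.
- shaft_tip (a point): Tip of the tuner's steel shaft, on the axis 34 mm above the panel; axes as the panel's (they do not turn with the shaft). The shaft is 12 mm in diameter, its last 5 mm tapered to 5 mm. It turns only stiffly (about 0.6 N m), so light rubbing does not move it.
- key_mid (a point): Centre of the cross key, on the shaft axis 13 mm above the panel; axes as the panel's, NOT the key's. The key is a flat steel bar through the shaft, 26 mm long end to end, 6 mm wide, from 8 to 18 mm above the panel. Its direction is not reported: it lies anywhere within 0.7 rad (40 degrees) either side of the panel's x axis (the up-slope line).
- knob_mid (a point): Tuning knob: black ribbed cylinder, 44 mm diameter, 34 mm tall, about 90 g, standing open side down on the table. Point: on its axis half-way up (17 mm above the underside); z: its axis, away from the underside; x: along the slot, shown by a metal pointer line on top. Home: this point is 27 mm above the panel.
- knob_foot (a point): Centre of the knob's underside (axes as knob_mid). In it: a blind bore 15 mm wide, 26 mm deep, and along x a slot 9.5 mm wide, 30 mm long, 10 mm deep that takes the key either way round. More than about 8 degrees out of line with the key, the knob stops on it, this point 18 mm above the panel; in line it drops 8 mm, onto the ring, this point 10 mm above the panel.
- ring_mid (a point): Dial ring: plain dark steel ring, 52 mm outside, 32 mm bore, 10 mm thick, about 60 g, lying flat on the table, either face up. Point: on its axis, half-way through. It passes over the shaft and key and fits round the boss with 1 mm to spare on each side; home, it lies on the panel and this point is 5 mm above the panel.
Not all that is in view belongs to the job. Leave any orange look-alike of the part that bears knob_mid alone. Of the things that look like the part that bears ring_mid, the smaller one is meant.

How it is judged (in metres and radians):
On the way:
1. the dial ring lies home on the panel round the boss (z of ring_mid in the frame of panel below 0.0075 m and distance between ring_mid and panel below 0.009 m and angle between the z axis of ring_mid and the z axis of panel, either way round below 0.1 rad and contact force between the fingers and anything else below 0.5 N), for 0.2 s.
At the end, for the whole second after the job is handed in: The ring lies flat on the panel round the boss (centre under 7.5 mm above the panel), the knob sits over it with the key in its slot (centre 24 to 29.5 mm above the panel, within 4 mm of the axis across and along the slope); both square to the panel within 0.1 rad, at rest, let go (z of ring_mid in the frame of panel below 0.0075 m and distance between ring_mid and panel below 0.009 m and angle between the z axis of each of ring_mid, knob_mid and the z axis of panel, either way round below 0.1 rad and z of knob_mid in the frame of panel between 0.024 and 0.0295 m and x of knob_mid in the frame of panel between -0.004 and 0.004 m and y of knob_mid in the frame of panel between -0.004 and 0.004 m and linear speed of each of knob, dial_ring below 0.02 m/s); the robot touches nothing.
It fails at once if the knob is forced: pressed on the tuner, its shaft or key with more than 80 N (contact force between knob and panel above 80 N).
It also fails if it takes over 72 s, if anything falls off the work surface, if the arm or the gripper's body presses on something with over 40 N, if the wrist force passes 120 N, or if a joint passes its speed limit or range.

## Robot

A 6-joint arm with a two-finger parallel gripper is mounted at the origin on the work surface. World frame = base frame: x ahead of the robot, y to its left, z up, the work surface at z = 0. Lengths are in mm, angles in rad, forces in N, time in s.
With the tool pointing down it reaches from about 400 to 925 mm from the base axis. Payload 12.5 kg.
Tool frame: the origin (TCP) lies where the fingers leave the gripper's body, on its centre line; the fingertips stand 78 mm ahead of it and the grasp point (between the pads) lies 59 mm ahead of it; z points along the fingers, y is the direction in which the jaws open and shut (so a half turn about z gives the same grasp; the last joint's range is limited). The gripper opens to 95 mm and grips with 3 to 60 N. Pads are 20 mm wide; open, the fingers measure 119 mm over their backs; the gripper's body (75 mm by 180 mm) begins 59 mm behind the grasp point.
Start: joints at [-1.222, 0.491, 1.559, -0, 1.092, -0.106], TCP at [274.574, -561.469, 292.261] pointing down, gripper open.
Joint ranges: [-3.1, 3.1], [-0.84, 2.19], [0.05, 2.79], [-1.13, 4.28], [0.06, 2.93], [-2.69, 2.69]. Speed limits (rad/s): [2.22, 2.22, 2.79, 3.14, 3.14, 3.14].

## Interface

Orientations are given as [roll, pitch, yaw] about the fixed x, y, z axes, in that order (R = Rz(yaw) Ry(pitch) Rx(roll)).
In Python, from cell import env, viewer, ticket, search_frame gives the robot as it stands.
- The arm moves only by the shell command python3 -m inch 'ROWS'. ROWS is a JSON object of lists of equal length, an entry for each row: "hand": the opening, from 0 (shut) to 1 (fully open); "delta_pos": the shift along the tool's x, y, z in cm, a list of three; "turn": the turn about the tool's z in rad. A call has 1 to 20 rows; each row shifts and turns the commanded pose from where the row before left it, along the tool's axes as they then stand; what a row does not reach is not made up. A row lasts 1/10 s, in which the tool goes at most 50 mm and 8.59 degrees, less where a joint would pass 70% of its speed; a pose out of reach is approached as far as the arm can. A call is refused whole if a number of a shift passes 5 or a number of a turn 0.15, either way. A call with a gripper value outside its range is refused whole. The fingers move at their own pace and stop on an object; the grip force is fixed at half the most. Time passes only in rows, so rows that do not move let the fingers close. It gives the time, the measured TCP pose, the force and the opening at its end, in the units of the state.
- env.state(): the state, without advancing time (a new reading comes with each control period).
- viewer.read_camera(name): name is "scene" or "top"; returns (picture, depth): 480x640x3 uint8, blue, green, red; 480x640 float32, mm along the optical axis (not along the pixel's ray), 0 where there is no reading.
- viewer.get_calibration(name): a dict with "fx", "fy", "cx", "cy" (pixels), "k1" (the pictures are not rectified: a ray, as slopes to the right and down, at radius r is drawn at 1 + k1 r^2 times it, then the intrinsics apply), "T" (4x4, takes a point from camera to world coordinates). Camera axes: x right, y down, z forward; pixel columns grow to the right and rows downward; lengths in mm; the calibration is good to about 2 mm. A picture is of the moment at which its call begins. get_calibration takes no time and is no camera call.
- ticket.job_done(): hands the job in, once; it reports no verdict.
Trained networks look in the newest picture that a camera, given by its name, has taken for a name from the list of things; names that differ only in an ending like _2 or _b are one class to them, and where a whole thing is asked for, a point or a joint stands for the part that bears it (a point fixed in the world has none). Each returns a list of dicts, best first, with "p" (0 to 1); they miss things now and then, are a little off and sometimes report something else, mostly with a low value. They report only what shows in the picture. A call takes as long as a camera call. They do not tell look-alikes from the thing itself.
- search_frame(camera, label): "centre" ([column, row] in pixels, amid what is visible of it).
The state is a dict: "t": time; "joints": joint angles; "qvel": joint speeds; "tau": joint torques, N m; "eef_pos": TCP position; "tcp_rot": TCP orientation; "ft_force": force on the tool from outside, world axes, zero at the start; "moment": the same for the moment, N m; "opening": opening from 0.0 (shut) to 1.0 (fully open).
Only numpy, scipy, OpenCV 4.12 (cv2) and the standard library are available. Lean on these libraries where they do the work, as an engineer would, in place of code of your own. Each camera call takes 0.05 s, during which the arm holds its last target.

## Working session

There is one attempt and no reset: what is moved stays moved. The work goes in short steps, Python scripts to look and compute and a shell command to move; the robot and the scene stay as the last step left them, time stands still between calls to the robot, and variables do not carry over. Pictures are saved under pics/ and viewed, and the job is handed in when it is done.

```bash
ls; mkdir -p pics
python3 - <<'E'
from cell import env, viewer, ticket, search_frame
import cv2
print(env.state())
for n in("scene","top"):
    im,d=viewer.read_camera(n); cv2.imwrite(f"pics/{n}0.png",im)
    c=viewer.get_calibration(n); print(n,c)
    for l in("panel","shaft_tip","key_mid","knob_mid","ring_mid","knob_foot"):
        print(l,search_frame(n,l))
E
```

```text
pics
{'t': 0.0, 'joints': array([-1.22163658e+00,  4.91575846e-01,  1.55945103e+00,  1.82969677e-06,
        1.09167510e+00, -1.05597156e-01]), 'qvel': array([ 0.00132941, -0.00162924,  0.0010789 , -0.00186007, -0.00034462,
        0.00077289]), 'tau': array([ 3.25193025e-03, -6.12633991e+01, -2.58183950e+01,  6.94313901e-02,
        4.82713839e-02, -1.33022209e-04]), 'eef_pos': array([ 274.49740244, -561.32519294,  291.65103008]), 'tcp_rot': array([-3.14048968e+00, -1.18537705e-04,  4.54755996e-01]), 'ft_force': array([ 0.23324362, -1.47461401, -0.06877357]), 'moment': array([-0.01510753, -0.01231825, -0.04639577]), 'opening': 0.9995843252187062}
scene {'fx': 553.7006677407427, 'fy': 553.7006677407427, 'cx': 326.32109842252765, 'cy': 236.04452281659883, 'k1': -0.03619734933012324, 'T': array([[-2.17922310e-01,  6.21329998e-01, -7.52634640e-01,
         1.19081009e+03],
       [ 9.75853550e-01,  1.27007634e-01, -1.77704559e-01,
         1.22810325e+02],
       [-1.48228285e-02, -7.73186973e-01, -6.34004881e-01,
         6.72164624e+02],
       [ 0.00000000e+00,  0.00000000e+00,  0.00
[... 598 characters left out ...]
.42185006e-02, -9.89534945e-01,  1.43591177e-01,
         4.20981808e+02],
       [-9.99895651e-01, -1.37043197e-02,  4.56931754e-03,
        -5.06959256e+01],
       [-2.55367999e-03, -1.43641162e-01, -9.89626543e-01,
         8.16138794e+02],
       [ 0.00000000e+00,  0.00000000e+00,  0.00000000e+00,
         1.00000000e+00]])}
panel [{'centre': [217.7, 194.5], 'p': 0.73}]
shaft_tip [{'centre': [216.4, 197.5], 'p': 0.5}]
key_mid [{'centre': [217.6, 195.7], 'p': 0.65}]
knob_mid [{'centre': [455.5, 195.4], 'p': 0.93}, {'centre': [460.4, 249.7], 'p': 0.66}]
ring_mid [{'centre': [368.1, 221.0], 'p': 0.76}, {'centre': [399.0, 281.8], 'p': 0.55}]
knob_foot [{'centre': [458.7, 251.1], 'p': 0.89}]
```

View pics/scene0.png

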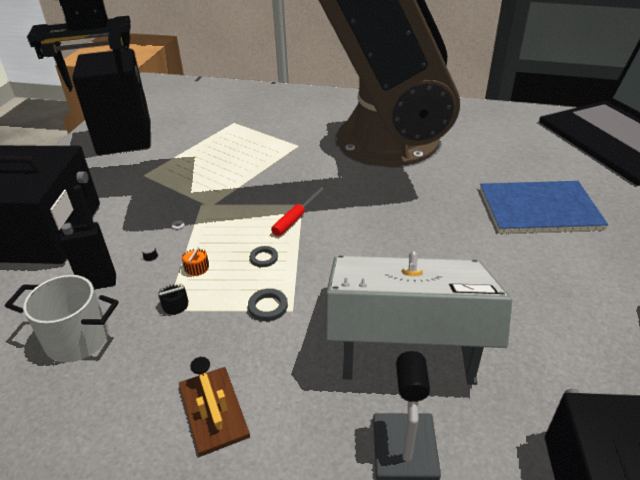

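View pics/top0.png

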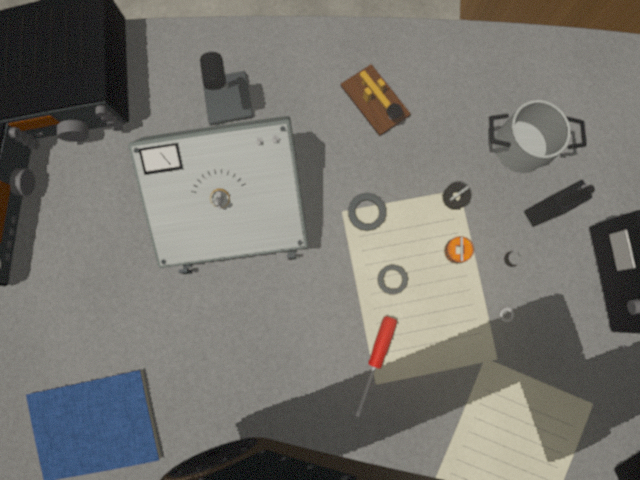

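Candidates: ring: small dark ring, top (392,279), versus large ring, top (367,212); I choose the small one. Knob: black knob, top (457,195), versus orange look-alike (460,249) and a small black cap (512,258); I choose the black ribbed one. Next I'll check these in crops.

```bash
cat > h.py <<'E'
import numpy as np, cv2
from cell import env, viewer, ticket, search_frame
from scipy.spatial.transform import Rotation as Rn
def K(c): return np.array([[c['fx'],0,c['cx']],[0,c['fy'],c['cy']],[0,0,1.]])
def D(c): return np.array([c['k1'],0,0,0,0.])
def rays(c,uv):
    return cv2.undistortPoints(np.asarray(uv,float).reshape(-1,1,2),K(c),D(c)).reshape(-1,2)
def unproj(n,uv,z):
    c=viewer.get_calibration(n); r=rays(c,uv); z=np.asarray(z,float).reshape(-1,1)
    p=np.hstack([r*z,z]); return p@c['T'][:3,:3].T+c['T'][:3,3]
def cloud(n,d):
    v,u=np.mgrid[0:480,0:640]; uv=np.stack([u,v],-1).reshape(-1,2)
    return unproj(n,uv,d.reshape(-1)).reshape(480,640,3)
def proj(n,P):
    c=viewer.get_calibration(n); T=np.linalg.inv(c['T']); q=np.asarray(P,float).reshape(-1,3)@T[:3,:3].T+T[:3,3]
    return cv2.projectPoints(q,np.zeros(3),np.zeros(3),K(c),D(c))[0].reshape(-1,2)
def onplane(n,uv,z0):
    c=viewer.get_calibration(n); r=rays(c,uv); d=np.hstack([r,np.ones((len(r),1))])@c['T'][:3,:3].T
    o=c['T'][:3,3]; s=(z0-o[2])/d[:,2]; return o+d*s[:,None]
def Rt(st): return Rn.from_euler('xyz',st['tcp_rot']).as_matrix()
E
python3 - <<'E'
from h import *
np.set_printoptions(precision=2,suppress=True)
ims={}
for n in("scene","top"):
    im,d=viewer.read_camera(n); np.savez(f"pics/{n}1.npz",im=im,d=d); ims[n]=(im,d)
def crop(n,u,v,r,s): return cv2.resize(ims[n][0][v-r:v+r,u-r:u+r],(s,s),interpolation=cv2.INTER_CUBIC)
o=np.vstack([np.hstack([crop("top",392,279,24,260),crop("top",457,195,24,260),crop("top",218,196,24,260)]),np.hstack([crop("scene",264,256,24,260),crop("scene",174,298,24,260),crop("scene",412,265,24,260)])])
cv2.imwrite("pics/crop1.png",o)
for n in ims:
    P=cloud(n,ims[n][1])
    print(n,'table z',np.median(P[340:360,200:220,2]) if n=="top" else np.median(P[350:370,260:280,2]))
    pts={'top':[(392,279),(367,212),(457,195),(460,249)],'scene':[(263,256),(268,304),(173,299),(195,261)]}[n]
    for u,v in pts:
        w=P[v-18:v+19,u-18:u+19].reshape(-1,3); m=w[:,2]
        for lo,hi in((5,15),(28,42)):
            s=w[(m>lo)&(m<hi)]
            if len(s)>10: print(n,(u,v),lo,len(s),'mean',s.mean(0),'mid',(s.max(0)+s.min(0))/2,'ext',np.ptp(s,0))
E
```

```text
scene table z 0.3733658332867549
scene (263, 256) 5 315 mean [ 480.81 -163.02    8.7 ] mid [ 479.67 -163.4     8.68] ext [52.18 51.14  7.32]
scene (268, 304) 5 661 mean [ 596.55 -118.93   11.66] mid [ 593.94 -119.85    9.97] ext [66.55 64.45  9.92]
scene (173, 299) 5 135 mean [ 633.99 -266.97   10.27] mid [ 627.07 -272.37   10.  ] ext [36.2  40.06  9.93]
scene (173, 299) 28 201 mean [ 627.84 -270.25   32.51] mid [ 622.09 -274.27   33.1 ] ext [45.42 44.74 10.17]
scene (195, 261) 5 117 mean [ 540.77 -267.2    10.26] mid [ 534.   -272.27   10.02] ext [34.88 39.48  9.91]
scene (195, 261) 28 146 mean [ 536.4  -270.78   32.08] mid [ 530.53 -273.64   32.52] ext [44.09 44.19  9.02]
top table z 1.3338737494531188
top (392, 279) 5 478 mean [ 477.05 -162.11   10.52] mid [ 480.18 -161.7     9.93] ext [55.9  59.26  9.78]
top (367, 212) 5 600 mean [ 590.82 -118.57   12.76] mid [ 591.1 -119.5   10. ] ext [63.05 61.6   9.99]
top (457, 195) 5 65 mean [ 612.7  -262.7    10.09] mid [ 619.29 -266.09   10.  ] ext [53.97 37.32  9.95]
top (457, 195) 28 230 mean [ 619.16 -270.22   32.25] mid [ 620.66 -271.97   33.81] ext [42.71 43.86 11.61]
top (460, 249) 5 42 mean [ 519.93 -259.19   10.46] mid [ 531.01 -264.61    9.97] ext [60.27 28.51  9.9 ]
top (460, 249) 28 236 mean [ 526.38 -270.9    32.62] mid [ 526.76 -273.36   33.96] ext [43.56 45.53 11.89]
```

View pics/crop1.png

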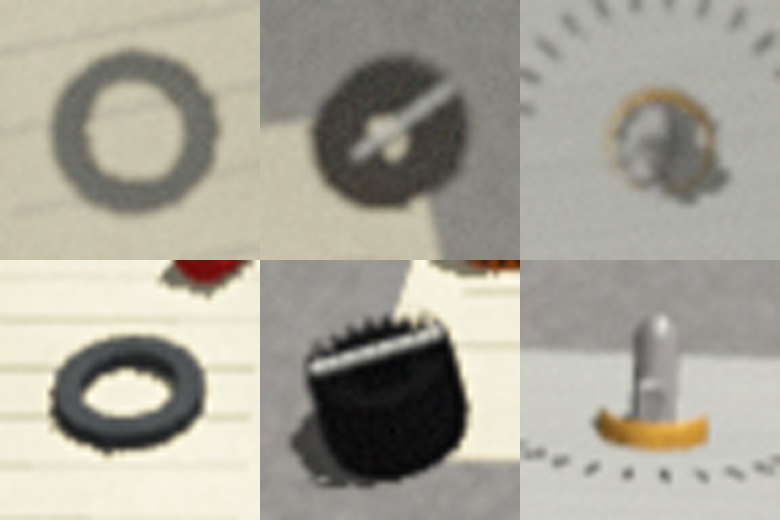

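The crops show the plain small ring at top (392,279) and the black ribbed knob with its pointer line at top (457,195). The shaft, with its key low in the brass boss, is at top (218,196). Now the panel pose.

Run:
```python
from h import *
np.set_printoptions(precision=3,suppress=True)
res={}
for n,(u0,v0),r in(("scene",(412,270),45),("top",(218,196),45)):
    z=np.load(f"pics/{n}1.npz"); im,d=z['im'],z['d']; P=cloud(n,d)
    w=P[v0-r:v0+r,u0-r:u0+r].reshape(-1,3); dd=d[v0-r:v0+r,u0-r:u0+r].ravel(); w=w[dd>0]
    rng=np.random.default_rng(0); best=0
    for _ in range(300):
        a,b,c=w[rng.choice(len(w),3,False)]; nn=np.cross(b-a,c-a); L=np.linalg.norm(nn)
        if L<1: continue
        nn/=L; nn*=np.sign(nn[2]); 
        ang=np.degrees(np.arccos(nn[2]))
        if abs(ang-28)>6: continue
        k=(abs((w-a)@nn)<1.5).sum()
        if k>best: best=k; bn,ba=nn,a
    s=w[abs((w-ba)@bn)<2]; c=s.mean(0); _,_,V=np.linalg.svd(s-c); nn=V[2]*np.sign(V[2][2])
    print(n,best,len(w),'normal',nn,'tilt',np.degrees(np.arccos(nn[2])),'az',np.degrees(np.arctan2(nn[1],nn[0])))
    h=(w-c)@nn
    for lo,hi in((4,10),(10,20),(20,40)):
        t=w[(h>lo)&(h<hi)]; 
        if len(t)>3:
            q=t-np.outer((t-c)@nn,nn); print(lo,len(t),'foot',q.mean(0),q.max(0)/2+q.min(0)/2,'hmax',((t-c)@nn).max())
    # edges of the panel, wide mask
    pc=P.reshape(-1,3); m=(abs((pc-c)@nn)<3)&(np.linalg.norm(pc-c,axis=1)<220); mk=m.reshape(480,640).astype(np.uint8)
    mk=cv2.morphologyEx(mk,cv2.MORPH_CLOSE,np.ones((9,9)));num,lab=cv2.connectedComponents(mk)
    l=np.bincount(lab[v0-30:v0+30,u0-40:u0+40][lab[v0-30:v0+30,u0-40:u0+40]>0]).argmax()
    pp=pc[(lab.ravel()==l)&m]
    up=np.array([0,0,1.])-nn[2]*nn; up/=np.linalg.norm(up); yy=np.cross(nn,up)
    a=np.stack([(pp-c)@up,(pp-c)@yy],1)
    print('ext up',np.percentile(a[:,0],[.3,50,99.7]),'y',np.percentile(a[:,1],[.3,50,99.7]))
    rect=cv2.minAreaRect(a.astype(np.float32)); print(rect, 'ctr',c+up*rect[0][0]+yy*rect[0][1])
```

```text
scene 3049 8058 normal [-0.469 -0.086  0.879] tilt 28.47500975812854 az -169.6090020579785
4 429 foot [396.339  96.309  11.903] [470.584  93.709  56.016] hmax 9.985307294030187
10 669 foot [369.793  94.285  -2.457] [463.822  92.535  50.848] hmax 19.998448648717943
20 281 foot [400.959 102.092  14.934] [457.869  92.056  48.518] hmax 32.22673995072364
ext up [-88.78   31.328 106.315] y [-118.688   -2.935  117.245]
((7.463409423828125, -0.380859375), (237.9740447998047, 199.79983520507812), 89.02233123779297) ctr [590.395 107.64  116.54 ]
top 6121 8073 normal [-0.467 -0.072  0.882] tilt 28.173497849506965 az -171.20907946840305
4 67 foot [592.099 108.026 118.935] [603.7   119.553 126.977] hmax 9.866200607423448
10 61 foot [589.92  109.079 117.868] [588.896 108.802 117.275] hmax 19.183413182403765
20 57 foot [590.258 108.627 118.01 ] [591.685 109.559 118.743] hmax 33.776377525345445
ext up [-100.723    3.769   96.293] y [-121.282   -5.588  114.778]
((-2.366912841796875, -3.55780029296875), (240.12355041503906, 200.22998046875), 89.78189086914062) ctr [588.498 108.921 117.102]
```

```bash
cat >> h.py <<'E'
PC=np.array([589.5,108.5,117.3]); YAW=np.radians(9.0)
def panelR(yaw=YAW,t=np.radians(28)):
    x=np.array([np.cos(t)*np.cos(yaw),np.cos(t)*np.sin(yaw),np.sin(t)]); z=np.array([-np.sin(t)*np.cos(yaw),-np.sin(t)*np.sin(yaw),np.cos(t)])
    return np.stack([x,np.cross(z,x),z],1)
def pw(p,c=None,yaw=None):
    return (PC if c is None else c)+np.asarray(p,float)@panelR(YAW if yaw is None else yaw).T
E
python3 - <<'E'
from h import *
av={}
for n in("scene","top"):
    L=[viewer.read_camera(n) for _ in range(6)]
    av[n]=np.mean([l[0].astype(float) for l in L],0); dd=np.stack([l[1] for l in L]); 
    np.savez(f"pics/{n}av.npz",im=av[n],d=np.median(dd,0))
S=14
rows=[]
for n in("scene","top"):
    u0,v0=proj(n,pw([[0,0,14]]))[0].round().astype(int); r=19
    base=cv2.resize(av[n][v0-r:v0+r,u0-r:u0+r].clip(0,255).astype(np.uint8),None,fx=S/1.9,fy=S/1.9,interpolation=cv2.INTER_CUBIC); s=S/1.9
    o=base.copy()
    def pl(P,col):
        q=((proj(n,P)-[u0-r,v0-r]+.5)*s).round().astype(np.int32); cv2.polylines(o,[q.reshape(-1,1,2)],False,col,1)
    t=np.linspace(0,2*np.pi,40)
    pl(pw(np.stack([15*np.cos(t),15*np.sin(t),0*t],1)),(0,0,255)); pl(pw(np.stack([15*np.cos(t),15*np.sin(t),0*t+8],1)),(0,255,255))
    pl(pw(np.stack([2.5*np.cos(t),2.5*np.sin(t),0*t+34],1)),(0,255,0)); pl(pw(np.stack([6*np.cos(t),6*np.sin(t),0*t+29],1)),(0,255,0))
    pl(pw(np.stack([6*np.cos(t),6*np.sin(t),0*t+18],1)),(255,0,0))
    rows.append(np.hstack([base,o]))
cv2.imwrite("pics/key1.png",np.vstack(rows)); print(np.vstack(rows).shape)
E
```

```text
(560, 560, 3)
```

View pics/key1.png

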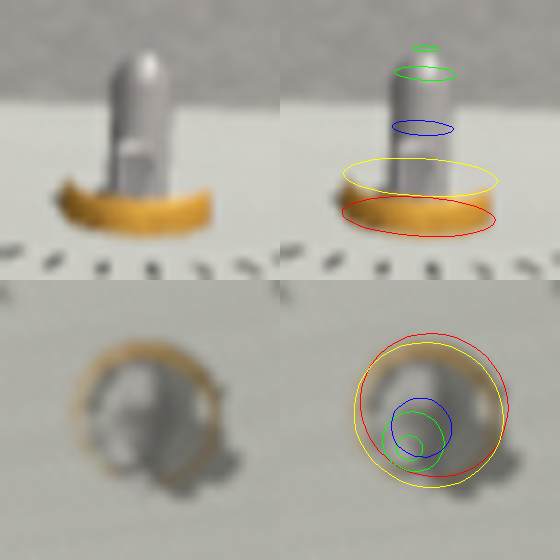

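Run:
```python
from h import *
im=np.load("pics/sceneav.npz")['im']; n="scene"
u0,v0=proj(n,pw([[0,0,16]]))[0].round().astype(int); r=13; s=10
base=cv2.resize(im[v0-r:v0+r,u0-r:u0+r].clip(0,255).astype(np.uint8),None,fx=s,fy=s,interpolation=cv2.INTER_CUBIC)
base=np.clip((base.astype(float)-60)*1.5,0,255).astype(np.uint8)
tiles=[base]
for th in(-30,-20,-10,0,10):
    o=base.copy(); a=np.radians(th); c_,s_=np.cos(a),np.sin(a)
    def k(x,y,z): return [x*c_-y*s_,x*s_+y*c_,z]
    def pl(P,col):
        q=((proj(n,pw(P))-[u0-r,v0-r]+.5)*s).round().astype(np.int32); cv2.polylines(o,[q.reshape(-1,1,2)],False,col,1)
    pl([k(13,-3,8),k(13,-3,18),k(13,3,18),k(13,3,8),k(13,-3,8)],(0,0,255))
    pl([k(13,3,18),k(0,3,18),k(0,-3,18),k(13,-3,18)],(0,255,0))
    for y in(-6,6): pl([[0,y,10],[0,y,29]],(255,0,0))
    cv2.putText(o,str(th),(5,20),0,.6,(0,0,255),2); tiles.append(o)
cv2.imwrite("pics/key2.png",np.vstack([np.hstack(tiles[:3]),np.hstack(tiles[3:])]))
```

```text
(no output)
```

View pics/key2.png

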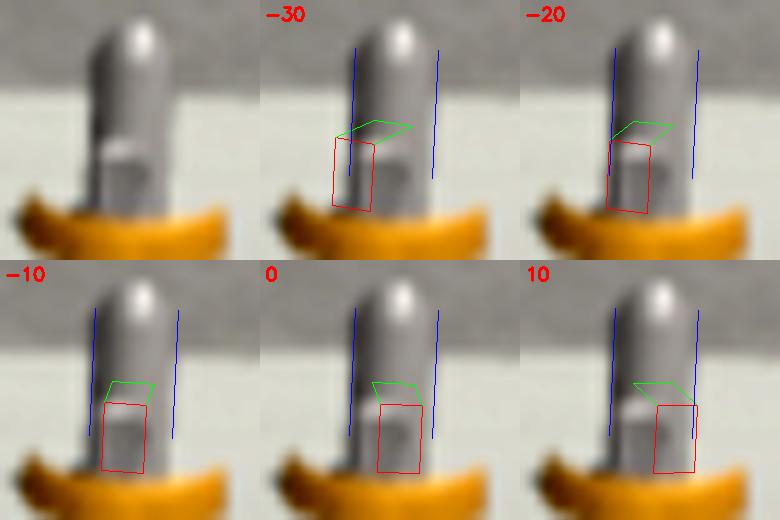

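```bash
cat >> h.py <<'E'
def delta(target,yaw=None):
    st=env.state(); R=Rt(st); 
    if yaw is None: yaw=st['tcp_rot'][2]
    R=Rn.from_euler('xyz',[np.pi,0,yaw]).as_matrix()
    return (R.T@(np.asarray(target,float)-st['eef_pos']))/10
E
python3 - <<'E'
from h import *
np.set_printoptions(precision=3,suppress=True)
print('ring hover', delta([480,-162.5,200],YAW))
n="top"; z=np.load("pics/topav.npz"); im,d=z['im'],z['d']; P=cloud(n,d)
g=im.mean(2); u0,v0=457,195; m=np.zeros_like(g,bool); m[v0-16:v0+17,u0-16:u0+17]=True
top=m&(P[:,:,2]>28)
m2=top&(g>g[top].mean()+25); v,u=np.nonzero(m2); print(len(u))
w=onplane(n,np.stack([u,v],1),34.5)[:,:2]; 
c=np.average(w,0,weights=g[v,u]-g[top].mean()); q=(w-c)*np.sqrt(g[v,u]-g[top].mean())[:,None]; _,S,V=np.linalg.svd(q); print('ptr',c,S,np.degrees(np.arctan2(V[0][1],V[0][0])))
v,u=np.nonzero(top); w=onplane(n,np.stack([u,v],1),34)[:,:2]; print('knob c',cv2.minEnclosingCircle(w.astype(np.float32)),w.mean(0),len(w))
n="scene"; z=np.load("pics/sceneav.npz"); im,d=z['im'],z['d']; P=cloud(n,d); g=im.mean(2); u0,v0=173,296;m=np.zeros_like(g,bool); m[v0-18:v0+19,u0-18:u0+19]=True
top=m&(P[:,:,2]>28);m2=top&(g>110); v,u=np.nonzero(m2); print(len(u)); w=onplane(n,np.stack([u,v],1),34.5)[:,:2]; c=w.mean(0); _,S,V=np.linalg.svd(w-c); print('ptr',c,S,np.degrees(np.arctan2(V[0][1],V[0][0])))
tp=m&(P[:,:,2]>31.5); v,u=np.nonzero(tp); w=P[v,u][:,:2]; print(cv2.minEnclosingCircle(w.astype(np.float32)),len(w))
E
```

```text
ring hover [ 26.529 -36.192   9.225]
42
ptr [ 621.475 -272.182] [525.787  43.477] 124.91368464987518
knob c ((620.34912109375, -271.4326477050781), 22.61301612854004) [ 618.154 -268.078] 171
63
ptr [ 619.311 -274.646] [104.211  31.927] -55.79855544912063
((621.7667846679688, -274.29571533203125), 22.13669204711914) 133
```

```bash
python3 -m inch '{"hand":[1,1,1,1,1,1,1,1,1,1,1,1,1],"delta_pos":[[0,0,0],[0,0,0],[2.65,-3.62,0.92],[2.65,-3.62,0.92],[2.65,-3.62,0.92],[2.65,-3.62,0.92],[2.65,-3.62,0.92],[2.65,-3.62,0.92],[2.65,-3.62,0.92],[2.65,-3.62,0.92],[2.65,-3.62,0.92],[2.65,-3.62,0.92],[0,0,0]],"turn":[0.15,0.147,0,0,0,0,0,0,0,0,0,0,0]}'
python3 - <<'E'
from h import *
np.set_printoptions(precision=3,suppress=True)
print(delta([480,-162.5,80]))
for n in("top","scene"):
    im,d=viewer.read_camera(n); cv2.imwrite(f"pics/{n}2.png",im)
E
```

```text
t: 2.7
eef_pos: [480.6, -158.4, 199.4]
tcp_rot: [-3.141, 0.001, 0.162]
ft_force: [-0.8, -0.9, -0.5]
opening: 0.997
[-0.126  0.397 11.938]
```

Run:
```python
import cv2,numpy as np
a=cv2.imread("pics/top2.png")[130:370,280:600];b=cv2.imread("pics/scene2.png")[150:390,120:440]
cv2.imwrite("pics/c2.png",cv2.resize(np.hstack([a,b]),None,fx=1.25,fy=1.25))
from h import *
print(env.state()['eef_pos'],env.state()['t'])
```

```text
[ 479.72755742 -161.5466332   200.14853282] 2.8
```

View pics/c2.png

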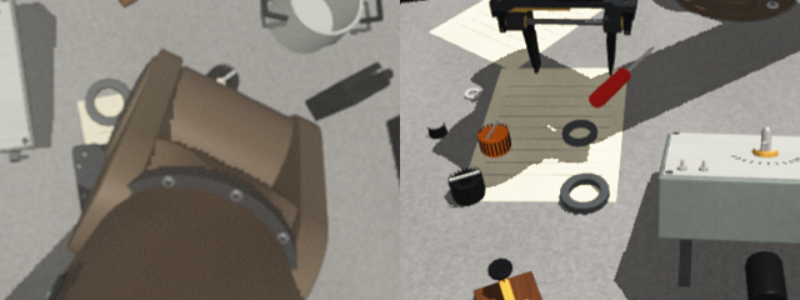

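The arm hides the top view; the scene view shows the gripper over the small ring (c2 ~(580,132)). Descending.

```bash
python3 -m inch '{"hand":[1,1,1,1,1,1,0,0,0,0,0,0,0],"delta_pos":[[0,0.1,3],[0,0,3],[0,0,3],[0,0,2],[0,0,0.95],[0,0,0],[0,0,0],[0,0,0],[0,0,0],[0,0,0],[0,0,0],[0,0,0],[0,0,0]],"turn":[0,0,0,0,0,0,0,0,0,0,0,0,0]}'
```

```text
t: 4.1
eef_pos: [479.6, -163.3, 80.9]
tcp_rot: [3.141, -0.0, 0.158]
ft_force: [0.1, 0.5, 2.3]
opening: 0.532
```

```bash
python3 -m inch '{"hand":[0,0,0,0,0,0,0],"delta_pos":[[0,0,0],[0,0,-3],[0,0,-4],[0,0,-4],[0,0,-4],[0,0,-3],[0,0,0]],"turn":[0,0,0,0,0,0,0]}'
python3 - <<'E'
from h import *
np.set_printoptions(precision=3,suppress=True)
print(delta([570,105.5,262]))
im,d=viewer.read_camera("scene"); cv2.imwrite("pics/s3.png",cv2.resize(im[60:260,150:400],None,fx=3,fy=3))
st=env.state(); print(st['opening'],st['eef_pos'])
E
```

```text
t: 4.8
eef_pos: [480.4, -163.6, 264.3]
tcp_rot: [3.138, -0.005, 0.158]
ft_force: [0.3, -0.1, -0.6]
opening: 0.531
[ 13.085 -25.168   0.227]
0.5315665690099033 [ 479.748 -163.374  262.089]
```

View pics/s3.png

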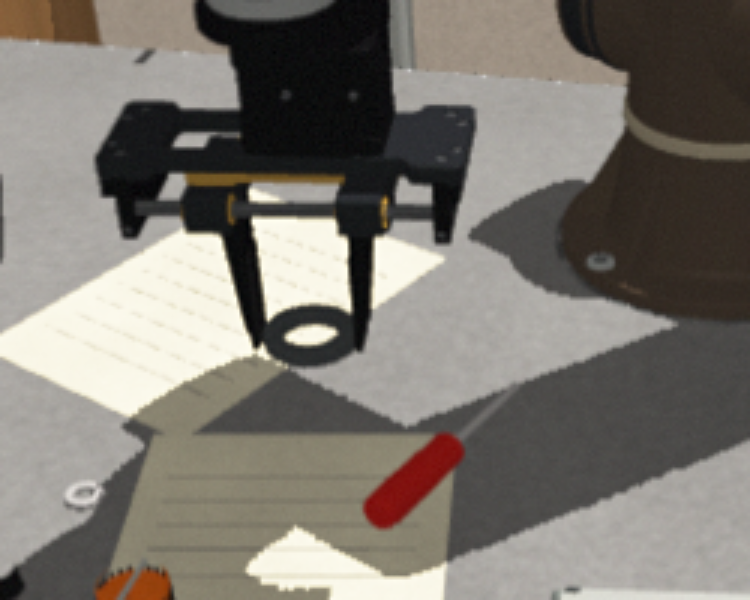

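```bash
python3 -m inch '{"hand":[0,0,0,0,0,0,0,0,0],"delta_pos":[[1.93,-3.6,0.1],[1.93,-3.6,0.1],[1.93,-3.6,0.1],[1.93,-3.6,0.1],[1.93,-3.6,0.1],[1.93,-3.6,0.1],[1.93,-3.6,0.1],[0,0,0],[0,0,0]],"turn":[0,0,0,0,0,0,0,0,0]}'
python3 - <<'E'
from h import *
np.set_printoptions(precision=3,suppress=True)
st=env.state(); print(st['eef_pos'],st['ft_force'],st['opening'],delta([574,106,255]))
im,d=viewer.read_camera("scene"); cv2.imwrite("pics/s4.png",cv2.resize(im[150:330,310:510],None,fx=3,fy=3)); np.savez("pics/s4.npz",im=im,d=d)
st=env.state(); print(st['eef_pos'])
P=cloud("scene",d); e=st['eef_pos']
m=(np.abs(P[:,:,0]-e[0])<40)&(np.abs(P[:,:,1]-e[1])<24)&(np.abs(P[:,:,2]-(e[2]-76))<8)
w=P[m]; print(len(w),w.min(0)-e,w.max(0)-e,(w.min(0)+w.max(0))/2-e)
E
```

```text
t: 5.75
eef_pos: [572.9, 107.5, 251.8]
tcp_rot: [-3.142, 0.003, 0.16]
ft_force: [-0.8, -1.3, -1.1]
opening: 0.533
[572.898 107.456 251.762] [-0.772 -1.311 -1.08 ] 0.5326643376738619 [ 0.086  0.161 -0.324]
[572.842 106.641 252.175]
646 [-28.093 -23.769 -82.294] [ 25.841  23.97  -68.41 ] [ -1.126   0.1   -75.352]
```

View pics/s4.png

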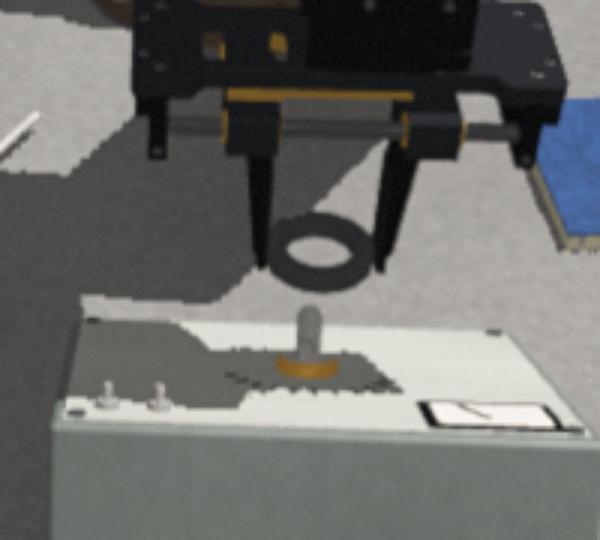

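Run:
```python
from h import *
np.set_printoptions(precision=2,suppress=True)
e=np.array([572.85,106.65,252.2])
n="scene"
f=lambda q:(q-[310,150]+.5)*3
im=np.load("pics/s4.npz")['im']; o=cv2.resize(im[150:330,310:510],None,fx=3,fy=3)
t=np.linspace(0,2*np.pi,60)
def pl(P,col): cv2.polylines(o,[f(proj(n,P)).round().astype(np.int32).reshape(-1,1,2)],False,col,1)
for z in(5,-5):
  for r in(26,16): pl(e+[0,0,-75.9]+np.stack([r*np.cos(t),r*np.sin(t),0*t+z],1),(0,0,255) if z>0 else (0,255,255))
pl(pw(np.stack([2.5*np.cos(t),2.5*np.sin(t),0*t+34],1)),(0,255,0));pl(pw(np.stack([6*np.cos(t),6*np.sin(t),0*t+29],1)),(0,255,0))
pl(pw(np.stack([15*np.cos(t),15*np.sin(t),0*t],1)),(0,255,0))
cv2.imwrite("pics/s4o.png",o[150:420,150:450].repeat(2,0).repeat(2,1))
```

```text
(no output)
```

View pics/s4o.png

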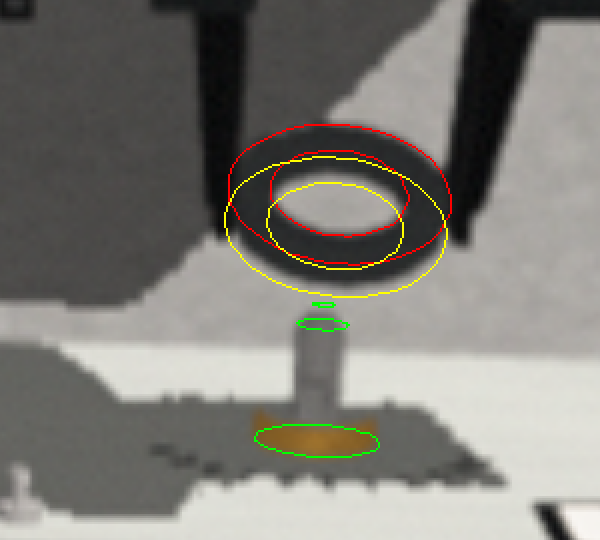

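```bash
python3 -m inch '{"hand":[0,0,0,0],"delta_pos":[[0.2,0.05,1.2],[0.15,0.05,1.2],[0,0,0],[0,0,0]],"turn":[0,0,0,0]}'
python3 - <<'E'
from h import *
np.set_printoptions(precision=3,suppress=True)
im,d=viewer.read_camera("scene"); cv2.imwrite("pics/s5.png",cv2.resize(im[190:310,330:490],None,fx=5,fy=5)); np.savez("pics/s5.npz",im=im,d=d)
st=env.state(); print(st['eef_pos'],st['ft_force'])
E
```

```text
t: 6.2
eef_pos: [576.9, 105.8, 229.1]
tcp_rot: [3.142, 0.001, 0.157]
ft_force: [0.5, -0.7, -0.6]
opening: 0.537
[577.044 105.936 229.581] [ 0.498  0.327 -0.009]
```

View pics/s5.png

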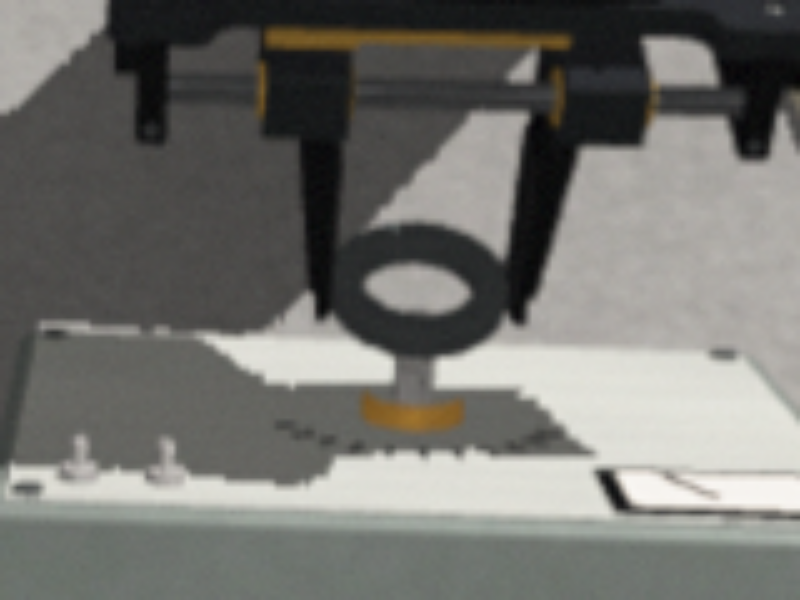

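```bash
python3 -m inch '{"hand":[0,0,0,0],"delta_pos":[[0.2,0,0.5],[0.2,0,0.5],[0,0,0],[0,0,0]],"turn":[0,0,0,0]}'
python3 - <<'E'
from h import *
np.set_printoptions(precision=3,suppress=True)
im,d=viewer.read_camera("scene"); cv2.imwrite("pics/s6.png",cv2.resize(im[190:310,330:490],None,fx=5,fy=5)); np.savez("pics/s5.npz",im=im,d=d)
st=env.state(); print(st['eef_pos'],st['ft_force'])
E
```

```text
t: 6.65
eef_pos: [581.0, 107.0, 219.6]
tcp_rot: [3.142, 0.0, 0.158]
ft_force: [-0.2, -0.4, -0.5]
opening: 0.532
[580.952 107.015 219.721] [ 0.326 -0.703  0.32 ]
```

View pics/s6.png

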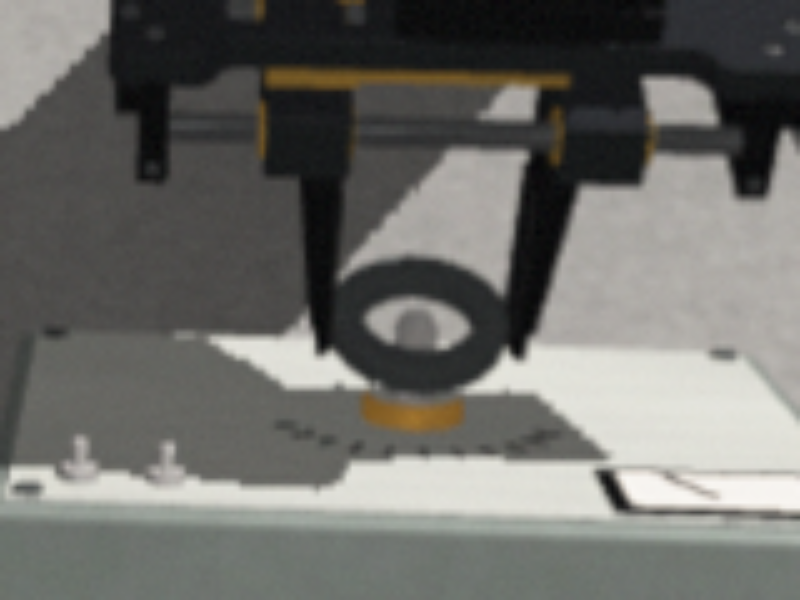

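Tip now shows inside the bore at (415,325), centred. Continue gently to the first touch.

```bash
python3 -m inch '{"hand":[0,0,0,0],"delta_pos":[[0.2,0,0.4],[0.15,0,0.4],[0,0,0.2],[0,0,0]],"turn":[0,0,0,0]}'
python3 - <<'E'
from h import *
np.set_printoptions(precision=3,suppress=True)
im,d=viewer.read_camera("scene"); cv2.imwrite("pics/s7.png",cv2.resize(im[190:310,330:490],None,fx=5,fy=5)); np.savez("pics/s5.npz",im=im,d=d)
st=env.state(); print(st['eef_pos'],st['ft_force'])
E
```

```text
t: 7.1
eef_pos: [584.3, 107.5, 209.2]
tcp_rot: [3.142, 0.001, 0.158]
ft_force: [-0.2, 0.1, -0.2]
opening: 0.534
[584.348 107.499 209.462] [-0.077  0.149  0.402]
```

View pics/s7.png

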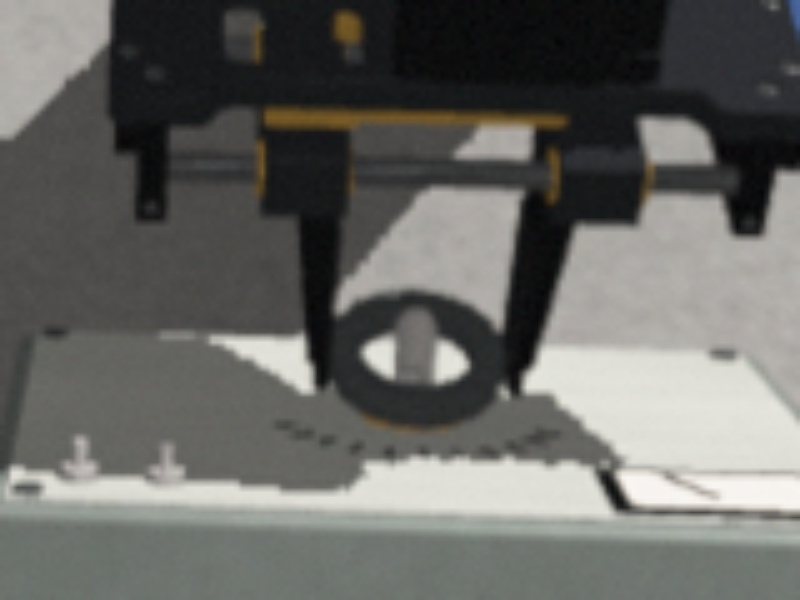

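```bash
python3 -m inch '{"hand":[0,0,0],"delta_pos":[[0.15,0,0.15],[0,0,0.15],[0,0,0]],"turn":[0,0,0]}'
python3 - <<'E'
from h import *
np.set_printoptions(precision=3,suppress=True)
im,d=viewer.read_camera("scene"); cv2.imwrite("pics/s8.png",cv2.resize(im[190:310,330:490],None,fx=5,fy=5)); np.savez("pics/s5.npz",im=im,d=d)
st=env.state(); print(st['eef_pos'],st['ft_force'])
E
```

```text
t: 7.45
eef_pos: [585.9, 107.7, 206.5]
tcp_rot: [3.142, 0.0, 0.158]
ft_force: [-0.1, -0.9, -0.6]
opening: 0.532
[585.877 107.748 206.651] [-0.469 -0.536 -0.537]
```

View pics/s8.png

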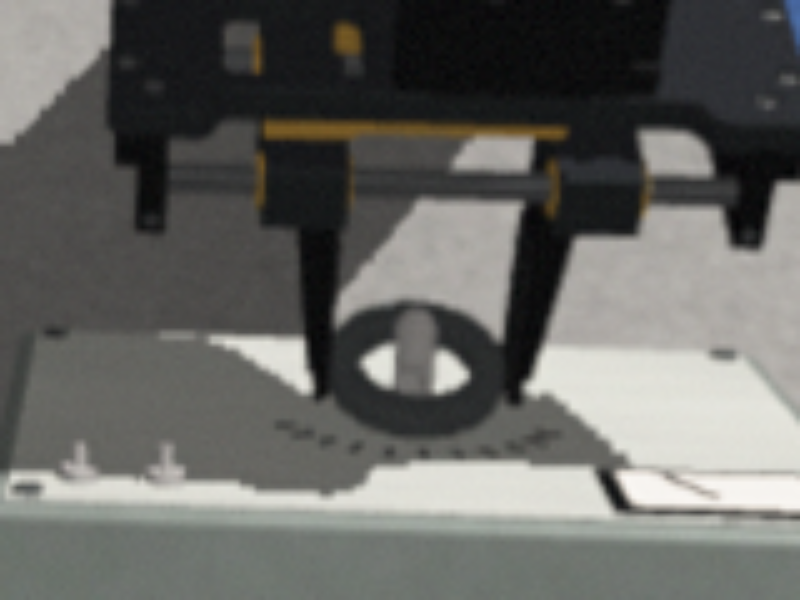

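```bash
python3 -m inch '{"hand":[0,0,0],"delta_pos":[[0,0,0.15],[0,0,0.1],[0,0,0]],"turn":[0,0,0]}'
python3 -m inch '{"hand":[0,0],"delta_pos":[[0.05,0,0.15],[0,0,0]],"turn":[0,0]}'
```

```text
t: 7.8
eef_pos: [585.8, 107.8, 204.3]
tcp_rot: [3.142, -0.0, 0.158]
ft_force: [-2.1, -0.5, 3.7]
opening: 0.534
t: 8.0
eef_pos: [586.0, 108.0, 202.7]
tcp_rot: [-3.141, 0.001, 0.158]
ft_force: [-4.3, 0.2, 4.3]
opening: 0.531
```

```bash
cat > look.py <<'E'
from h import *
import sys
def look(name,u0=330,v0=190,w=160,h=120,n="scene",avg=1):
    L=[viewer.read_camera(n) for _ in range(avg)]
    im=np.mean([l[0].astype(float) for l in L],0).astype(np.uint8); d=L[-1][1]
    s=800/w; cv2.imwrite(f"pics/{name}.png",cv2.resize(im[v0:v0+h,u0:u0+w],None,fx=s,fy=s,interpolation=cv2.INTER_CUBIC)); np.savez(f"pics/{name}.npz",im=im,d=d)
    st=env.state(); np.set_printoptions(precision=2,suppress=True); print(st['t'],st['eef_pos'],st['ft_force'],st['opening'])
    return im,d
if __name__=="__main__": look(sys.argv[1],*map(int,sys.argv[2:6]))
E
python3 look.py s9 360 210 120 90
```

```text
8.05 [586.01 107.96 202.69] [-5.38  2.11  6.17] 0.532143839547957
```

View pics/s9.png

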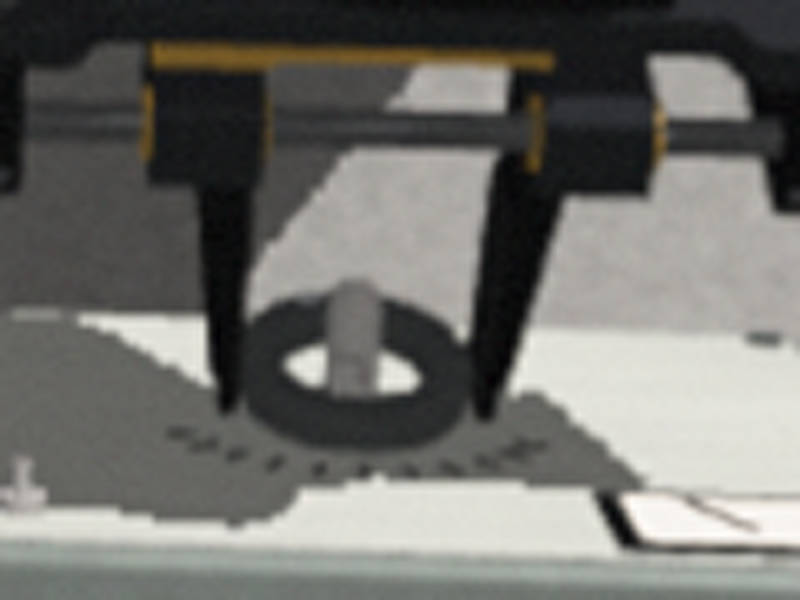

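Ring touches with its uphill rim and has begun to lie over. Release by a little.

```bash
python3 -m inch '{"hand":[0.7,0.7,0.7,0.7],"delta_pos":[[0,0,0],[0,0,0],[0,0,0],[0,0,0]],"turn":[0,0,0,0]}'; python3 look.py s10 360 210 120 90
```

```text
t: 8.45
eef_pos: [586.5, 107.8, 202.6]
tcp_rot: [3.141, -0.0, 0.158]
ft_force: [-0.1, -1.3, 0.7]
opening: 0.696
8.5 [586.48 107.78 202.62] [-0.57  0.46  0.09] 0.6967004831241566
```

View pics/s10.png

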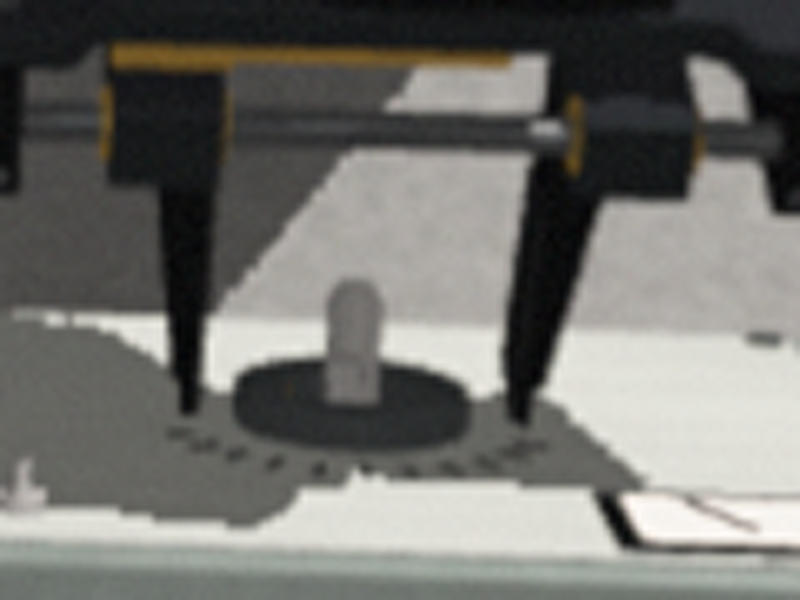

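Ring lies flat round the boss by this view. Going up and over to the knob, then checking the ring.

```bash
python3 -m inch '{"hand":[0.7,0.7,0.8,1,1,1,1,1,1,1,1,1,1],"delta_pos":[[0,0,-2],[0,0,-2.5],[0,0,-2.5],[-0.287,4.24,0],[-0.287,4.24,0],[-0.287,4.24,0],[-0.287,4.24,0],[-0.287,4.24,0],[-0.287,4.24,0],[-0.287,4.24,0],[-0.287,4.24,0],[-0.287,4.24,0],[0,0,0]],"turn":[0,0,0,0,0,0,0,0,0,0,0,0,0]}'; python3 -m inch '{"hand":[1,1,1,1,1,1,1,1],"delta_pos":[[0,0,1],[0,0,1],[0,0,1],[0,0,1],[0,0,1],[0,0,1],[0,0,1],[0,0,0]],"turn":[0.15,0.15,0.15,0.15,0.15,0.15,0.07,0]}'
python3 - <<'E'
from look import *
a,_=look("s11",360,210,120,90); b,_=look("t11",150,130,130,98,"top")
cv2.imwrite("pics/c11.png",np.vstack([np.hstack([cv2.imread("pics/s11.png")[:600],])]) )
o=np.hstack([cv2.resize(cv2.imread("pics/s11.png"),(400,300)),cv2.resize(cv2.imread("pics/t11.png"),(400,300))]); cv2.imwrite("pics/c11.png",o)
st=env.state(); print(st['tcp_rot'],st['joints'],delta([621,-273,94]))
# ring height over panel plane (scene)
for n in("s11","t11"):
    cam="scene" if n[0]=="s" else "top"
    d=np.load(f"pics/{n}.npz")['d']; P=cloud(cam,d); q=(P-PC)@panelR()
    r=np.hypot(q[:,:,0],q[:,:,1]); m=(r<45)&(abs(q[:,:,2])<25)&(d>0)
    f=q[m&(r>34)]; print(cam,'panel z med',np.median(f[:,2]))
    A=np.c_[f[:,:2],np.ones(len(f))]; co=np.linalg.lstsq(A,f[:,2],rcond=None)[0]
    h=q[:,:,2]-(q[:,:,:2]@co[:2]+co[2]); k=m&(h>7)&(h<13)&(r<30)&(r>12); w=q[k]; print(' ring top pts',k.sum(),'h med',np.median(h[k]),'ctr',w.mean(0),(w.min(0)+w.max(0))/2,np.ptp(w,0))
    A=np.c_[w[:,:2],np.ones(len(w))]; print('  ring slope rel', np.linalg.lstsq(A,h[k],rcond=None)[0])
E
```

```text
t: 9.8
eef_pos: [620.6, -277.9, 272.1]
tcp_rot: [3.14, -0.0, 0.154]
ft_force: [-0.2, 1.2, 0.2]
opening: 1.0
t: 10.6
eef_pos: [620.5, -272.4, 201.4]
tcp_rot: [3.141, 0.002, -0.813]
ft_force: [-0.3, 0.8, 0.5]
opening: 0.997
10.65 [ 620.73 -272.57  202.29] [ 0.14  1.5  -0.82] 0.9977717742432811
10.7 [ 620.94 -272.73  202.92] [ 0.53 -0.45 -0.22] 1.0000971114545634
[ 3.14  0.   -0.81] [-0.51  0.66  1.51 -0.    0.98  1.87] [ 0.02  0.01 10.89]
scene panel z med -0.6403912113062391
 ring top pts 162 h med 8.134895011966325 ctr [ 3.14 -0.59  7.45] [-1.14 -0.13  8.97] [53.22 50.17  5.69]
  ring slope rel [-0.   -0.01  8.23]
top panel z med nan
  return _methods._mean(a, axis=axis, dtype=dtype,
  ret = ret.dtype.type(ret / rcount)
<stdin>:13: RuntimeWarning: Mean of empty slice.
  ret = um.true_divide(
Traceback (most recent call last):
ValueError: zero-size array to reduction operation minimum which has no identity
```

View pics/c11.png

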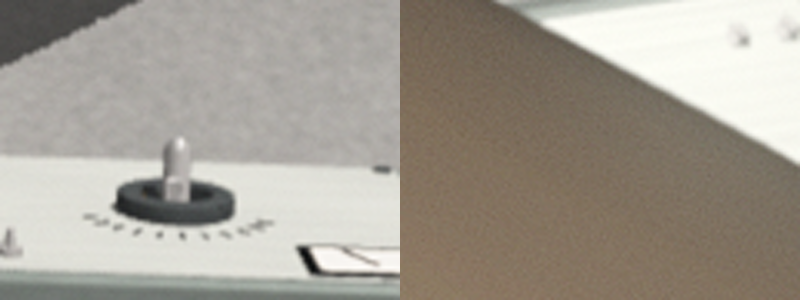

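The ring lies flat and concentric round the boss (scene crop (175,200)), relative slope about 0.01 rad. Next, another look at the key in this better light.

Run:
```python
from h import *
ims=[viewer.read_camera("scene")[0].astype(float) for _ in range(4)]
im=np.mean(ims,0); np.savez("pics/key3.npz",im=im); n="scene"
# fit model shift from shaft: none, show tiles with sub-degree options, shift(-0.4px, +1.2px)
u0,v0=proj(n,pw([[0,0,18]]))[0].round().astype(int); r=13; s=10
base=cv2.resize(im[v0-r:v0+r,u0-r:u0+r].clip(0,255).astype(np.uint8),None,fx=s,fy=s,interpolation=cv2.INTER_CUBIC)
base=np.clip((base.astype(float)-60)*1.3,0,255).astype(np.uint8)
tiles=[base]
for th in(-20,-15,-10,-5,0):
    o=base.copy(); a=np.radians(th); c_,s_=np.cos(a),np.sin(a)
    def k(x,y,z): return [x*c_-y*s_,x*s_+y*c_,z]
    def pl(P,col):
        q=((proj(n,pw(P))+[-.3,1.3]-[u0-r,v0-r]+.5)*s).round().astype(np.int32); cv2.polylines(o,[q.reshape(-1,1,2)],False,col,1)
    pl([k(13,-3,8),k(13,-3,18),k(13,3,18),k(13,3,8),k(13,-3,8)],(0,0,255))
    pl([k(13,3,18),k(5,3,18),k(5,-3,18),k(13,-3,18)],(0,255,0))
    for y in(-6,6): pl([[0,y,10],[0,y,29]],(255,0,0))
    cv2.putText(o,str(th),(5,20),0,.6,(0,0,255),2); tiles.append(o)
cv2.imwrite("pics/key3.png",np.vstack([np.hstack(tiles[:3]),np.hstack(tiles[3:])]))
```

```text
(no output)
```

View pics/key3.png

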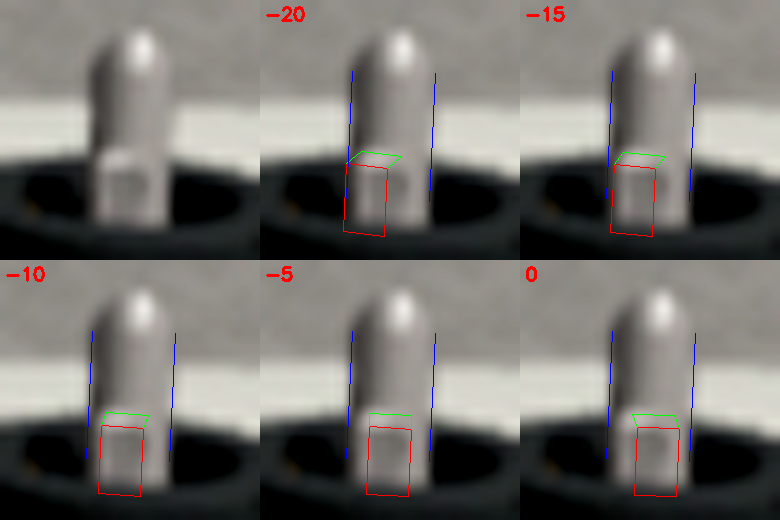

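Key fits −10…−5° from up-slope (I take −9°). The jaw angle is set for that; now grasp the knob high up.

```bash
python3 -m inch '{"hand":[1,1,1,1,1,1,0,0,0,0,0,0,0],"delta_pos":[[0,0,3],[0,0,3],[0,0,3],[0,0,1.9],[0,0,0],[0,0,0],[0,0,0],[0,0,0],[0,0,0],[0,0,0],[0,0,0],[0,0,0],[0,0,0]],"turn":[0,0,0,0,0,0,0,0,0,0,0,0,0]}'; python3 look.py s12 110 210 140 105
```

```text
t: 12.2
eef_pos: [620.8, -273.1, 93.7]
tcp_rot: [3.142, -0.0, -0.812]
ft_force: [0.3, 2.2, 0.2]
opening: 0.467
12.25 [ 620.85 -273.09   93.75] [-0.7  -0.09  2.  ] 0.4568930613742962
```

View pics/s12.png

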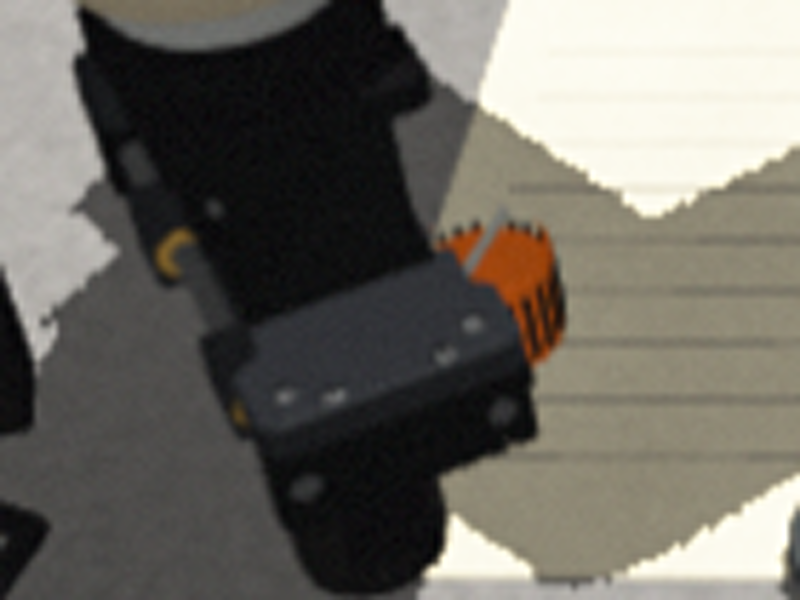

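```bash
python3 -m inch '{"hand":[0,0,0,0,0,0,0,0,0,0],"delta_pos":[[0,0,0],[0,0,-2],[0,0,-3],[0,0,-3],[0,0,-3],[0,0,-3],[0,0,-3],[0,0,0],[0,0,0],[0,0,0]],"turn":[0,0,0,-0.15,-0.15,-0.15,-0.15,-0.15,-0.15,-0.07]}'
python3 - <<'E'
from look import *
look("s13",100,90,200,150); st=env.state(); print(st['tcp_rot'],delta([547,102,262]))
E
```

```text
t: 13.25
eef_pos: [620.7, -273.0, 263.8]
tcp_rot: [3.142, 0.0, 0.163]
ft_force: [-0.1, 0.4, -1.3]
opening: 0.454
13.3 [ 620.7  -272.99  263.65] [ 0.5   0.15 -0.91] 0.45589435523731275
[-3.14  0.    0.17] [ -1.1  -38.2    0.17]
```

View pics/s13.png

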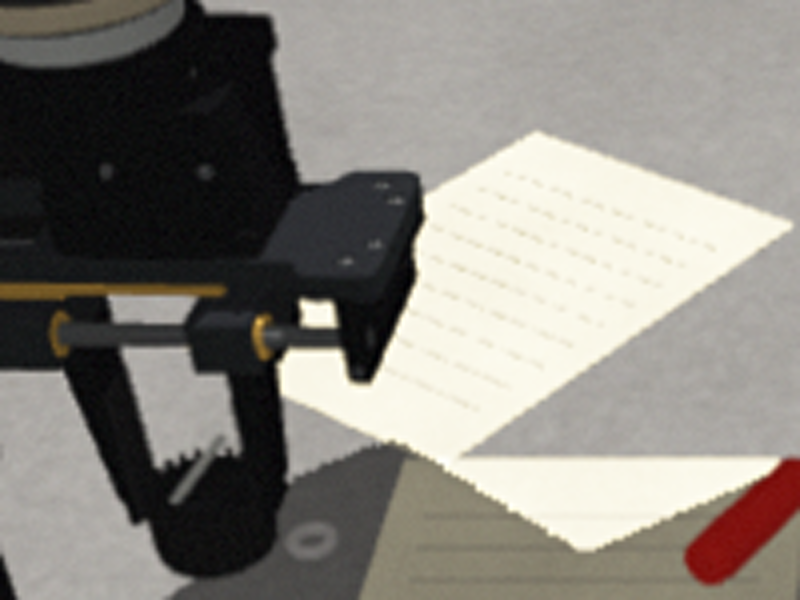

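```bash
python3 -m inch '{"hand":[0,0,0,0,0,0,0,0,0,0,0],"delta_pos":[[-0.18,-4.23,0],[-0.18,-4.23,0],[-0.18,-4.23,0],[-0.18,-4.23,0],[-0.18,-4.23,0],[-0.18,-4.23,0.6],[-0.18,-4.23,1],[-0.18,-4.23,1],[-0.18,-4.23,1],[0,0,0],[0,0,0]],"turn":[0,0,0,0,0,0,0,0,0,0.01,0]}'
python3 - <<'E'
from look import *
look("s14",330,170,160,120); st=env.state(); print(st['tcp_rot'],delta([541.5,101,205]))
E
```

```text
t: 14.4
eef_pos: [544.8, 101.1, 227.6]
tcp_rot: [3.141, 0.0, 0.148]
ft_force: [0.1, 0.3, -0.9]
opening: 0.456
14.45 [545.18 100.25 227.77] [-0.02 -0.86 -1.  ] 0.4558924074442213
[ 3.14 -0.    0.15] [-0.35 -0.13  2.28]
```

View pics/s14.png

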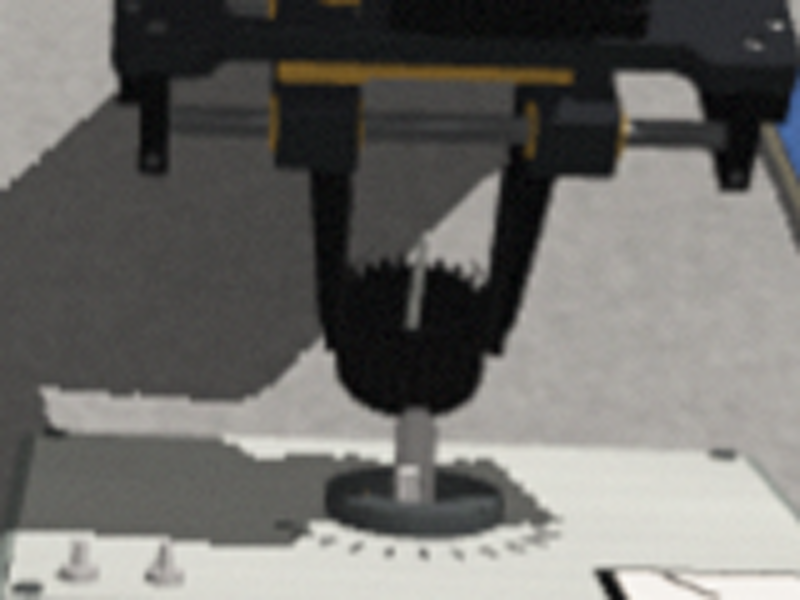

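```bash
python3 -m inch '{"hand":[0,0,0,0,0],"delta_pos":[[-0.9,-0.1,0],[0,0,1.2],[0,0,1.2],[0,0,0.6],[0,0,0]],"turn":[0,0,0,0,0]}'; python3 -m inch '{"hand":[0,0,0],"delta_pos":[[0,0,0.2],[0,0,0.2],[0,0,0]],"turn":[0,0,0]}'
```

```text
t: 14.95
eef_pos: [535.7, 99.7, 196.4]
tcp_rot: [-3.141, 0.002, 0.147]
ft_force: [0.1, -0.7, -1.1]
opening: 0.454
t: 15.25
eef_pos: [536.0, 100.0, 193.7]
tcp_rot: [3.142, -0.0, 0.148]
ft_force: [-0.2, 0.4, -0.2]
opening: 0.459
```

```bash
python3 -m inch '{"hand":[0,0,0],"delta_pos":[[0,0,0.15],[0,0,0.15],[0,0,0]],"turn":[0,0,0]}';  python3 look.py s15 330 190 140 105
```

```text
t: 15.55
eef_pos: [536.0, 100.1, 191.0]
tcp_rot: [3.141, -0.0, 0.148]
ft_force: [-1.8, 0.7, 4.0]
opening: 0.456
15.6 [535.99 100.06 191.05] [-1.06  0.62  3.36] 0.454187959156188
```

View pics/s15.png

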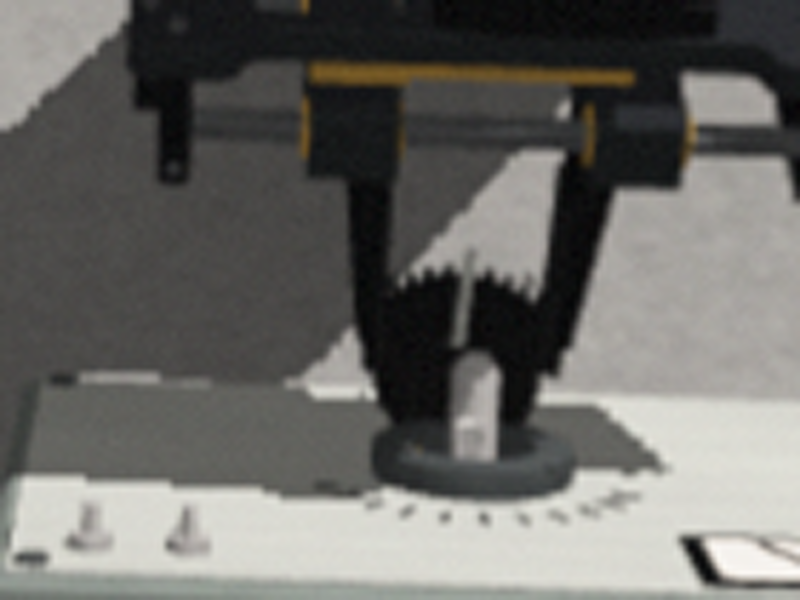

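```bash
python3 -m inch '{"hand":[0,0,0,0],"delta_pos":[[-0.2,0,0.25],[-0.2,0,0.25],[-0.2,0,0.25],[0,0,0]],"turn":[0,0,0,0]}';  python3 look.py s16 330 190 140 105
```

```text
t: 16.0
eef_pos: [530.0, 99.3, 183.5]
tcp_rot: [-3.141, -0.001, 0.148]
ft_force: [-2.1, 2.3, 5.3]
opening: 0.452
16.05 [530.06  99.33 183.56] [-2.03  1.83  4.31] 0.4597344448032732
```

View pics/s16.png

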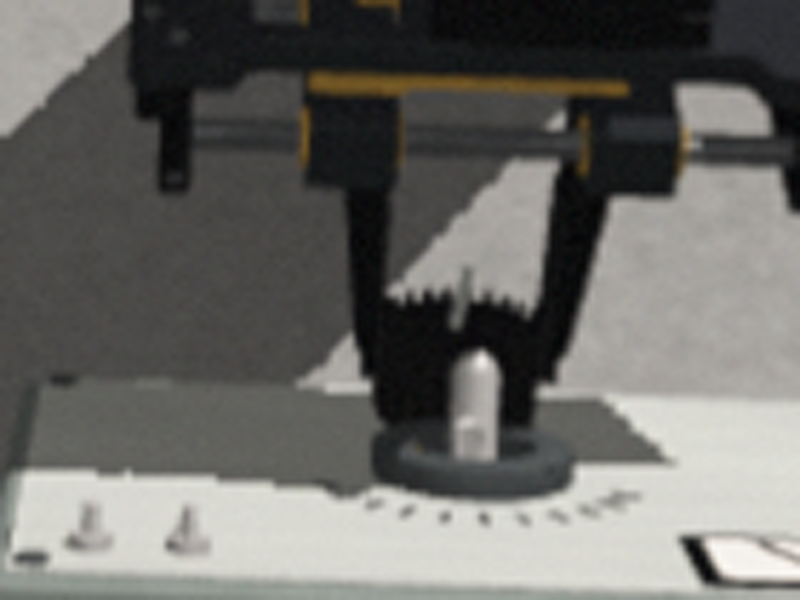

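It pivots easily (about 5 N). Continue until it lies flat.

```bash
python3 -m inch '{"hand":[0,0,0,0],"delta_pos":[[-0.2,0,0.25],[-0.2,0,0.25],[-0.1,0,0.15],[0,0,0]],"turn":[0,0,0,0]}';  python3 look.py s17 330 190 140 105
```

```text
t: 16.45
eef_pos: [525.6, 98.5, 177.5]
tcp_rot: [3.141, -0.002, 0.148]
ft_force: [-1.1, 1.5, 7.4]
opening: 0.457
16.5 [525.55  98.52 177.46] [-1.11 -0.23  7.64] 0.45382324685456316
```

View pics/s17.png

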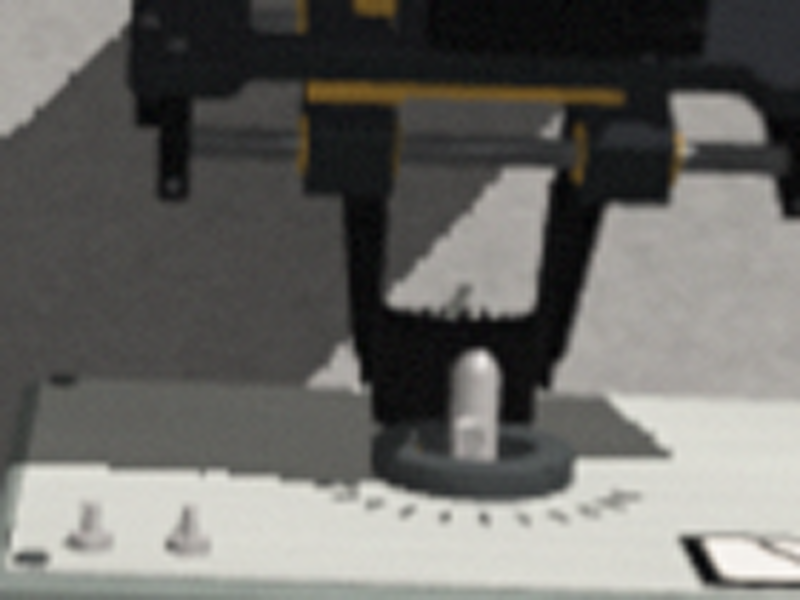

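```bash
python3 -m inch '{"hand":[0,0,0],"delta_pos":[[-0.05,0,0.12],[0,0,0.05],[0,0,0]],"turn":[0,0,0]}';  python3 look.py s18 330 190 140 105
```

```text
t: 16.8
eef_pos: [525.4, 98.3, 177.0]
tcp_rot: [3.141, -0.004, 0.148]
ft_force: [-3.5, -0.6, 22.5]
opening: 0.456
16.85 [525.36  98.32 176.96] [-4.45 -0.43 22.91] 0.4538263242462012
```

View pics/s18.png

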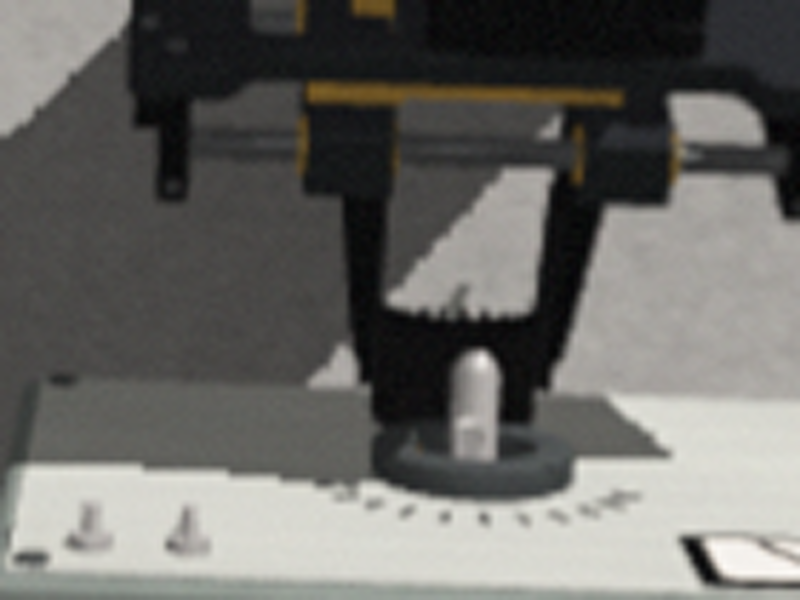

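Force jumped to 22 N: the knob's underside is now flat on the panel, so it is square to it within the grip. Lift along the shaft direction, then traverse upslope to over the tip.

```bash
python3 -m inch '{"hand":[0,0,0,0,0,0,0,0,0,0,0],"delta_pos":[[-0.48,0,-0.9],[-0.48,0,-0.9],[-0.48,0,-0.9],[-0.48,0,-0.9],[0,0,0],[1.34,-0.01,-0.71],[1.34,-0.01,-0.71],[1.34,-0.01,-0.71],[1.34,-0.01,-0.71],[0,0,0],[0,0,0]],"turn":[0,0,0,0,0,0,0,0,0,0,0]}'
python3 - <<'E'
from look import *
im,d=look("s19",330,150,140,105)
im2,d2=look("t19",150,130,140,105,"top")
st=env.state(); e=st['eef_pos']; PN=np.array([591,108.7,115.3])
for g in(20,25,30): print(g,((e-[0,0,94-g])-PN)@panelR())
P=cloud("scene",d); q=(P-PC)@panelR()
def sl(lo,hi,m0=25):
    m=(q[:,:,2]>lo)&(q[:,:,2]<hi)&(abs(q[:,:,1])<m0)&(abs(q[:,:,0])<45)&(d>0); w=q[m]; 
    if len(w)<3: print(lo,hi,'none'); return
    mid=np.abs(w[:,1]-np.median(w[:,1]))<3; print(lo,hi,len(w),'front x',np.median(w[mid,0]),'y mid',(w[:,1].min()+w[:,1].max())/2,np.ptp(w[:,1]))
for lo in range(20,80,5): sl(lo,lo+5,25)
E
```

```text
t: 17.95
eef_pos: [558.0, 103.7, 238.8]
tcp_rot: [3.142, 0.001, 0.148]
ft_force: [0.0, -0.1, -0.7]
opening: 0.453
18.0 [557.77 103.69 238.79] [-0.47 -0.56 -0.26] 0.45267749555799186
18.05 [557.76 103.68 238.81] [-0.5  -1.01 -0.94] 0.451124145334664
20 [-6.43  0.25 59.49]
25 [-4.09  0.25 63.91]
30 [-1.74  0.25 68.32]
20 25 31 front x 4.018533945344066 y mid 0.1963900353542276 11.675060394474524
25 30 27 front x 2.65747491698305 y mid -0.08689075556654213 11.398613582412576
30 35 7 front x 1.7337963746834824 y mid -0.06523451738352803 5.668365922419865
35 40 63 front x 17.690725952628394 y mid -0.3784747750693729 41.41173150284699
40 45 102 front x 18.736859301460683 y mid -0.14547001213907684 44.486114926246174
45 50 116 front x 18.421908615133127 y mid 0.12202268856640153 48.677048299059734
50 55 118 front x 18.26714375597308 y mid -0.3172645163088319 48.79732603150751
55 60 121 front x 18.8876554441508 y mid -0.015565575428214018 49.68346419418121
60 65 126 front x 18.61145416441029 y mid 0.09435042940007499 48.3342218999869
65 70 139 front x 18.448167861628345 y mid 0.22387987147773103 49.49708978596399
70 75 47 front x -1.5993726568480016 y mid -0.06162019463922341 49.32871987526839
75 80 23 front x 12.814577379983469 y mid -0.00028374518801932425 49.93607100516277
```

View pics/s19.png

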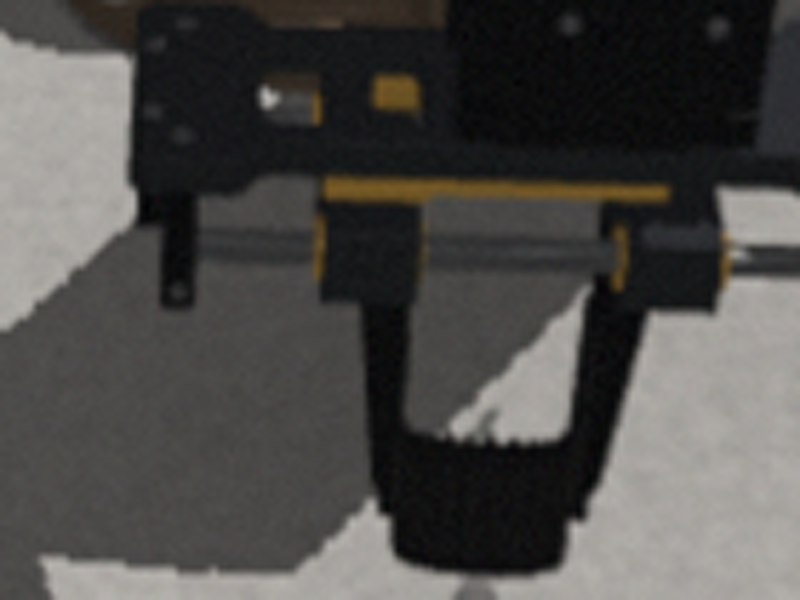

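View pics/t19.png

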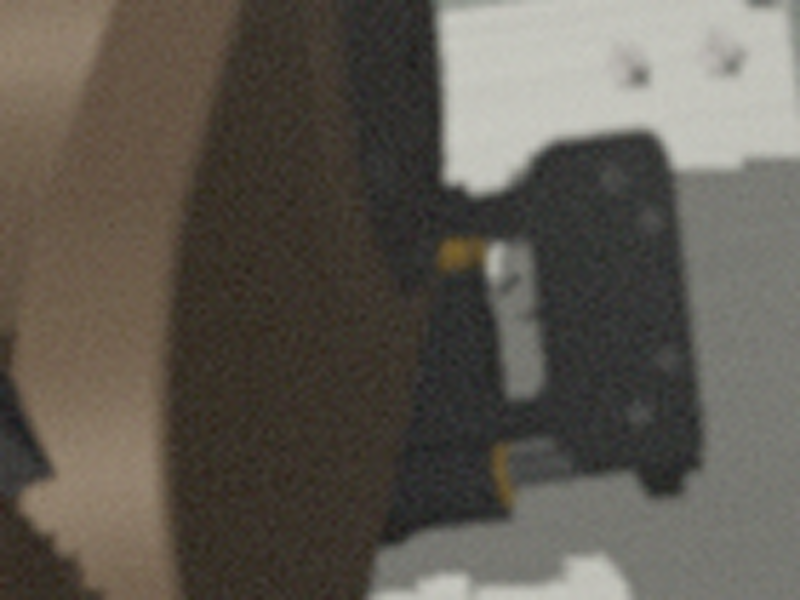

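Same-camera depth: knob square to the panel (front face constant in x), centre ≈1.4 mm downslope of the shaft, level across equal. Shift 1.5 mm and slide down the axis carefully.

```bash
python3 -m inch '{"hand":[0,0,0],"delta_pos":[[0.13,0,-0.07],[0.24,0,0.44],[0,0,0]],"turn":[0,0,0]}'; python3 -m inch '{"hand":[0,0,0],"delta_pos":[[0.19,0,0.36],[0.19,0,0.36],[0,0,0]],"turn":[0,0,0]}'; python3 look.py s20 330 170 140 105
```

```text
t: 18.35
eef_pos: [562.2, 104.3, 235.1]
tcp_rot: [3.142, 0.001, 0.148]
ft_force: [0.4, -0.4, -1.2]
opening: 0.453
t: 18.65
eef_pos: [566.0, 104.9, 227.8]
tcp_rot: [3.142, 0.001, 0.148]
ft_force: [0.3, 0.1, -0.9]
opening: 0.455
18.7 [565.98 104.85 228.1 ] [-0.47  0.65 -1.35] 0.45278419966923833
```

View pics/s20.png

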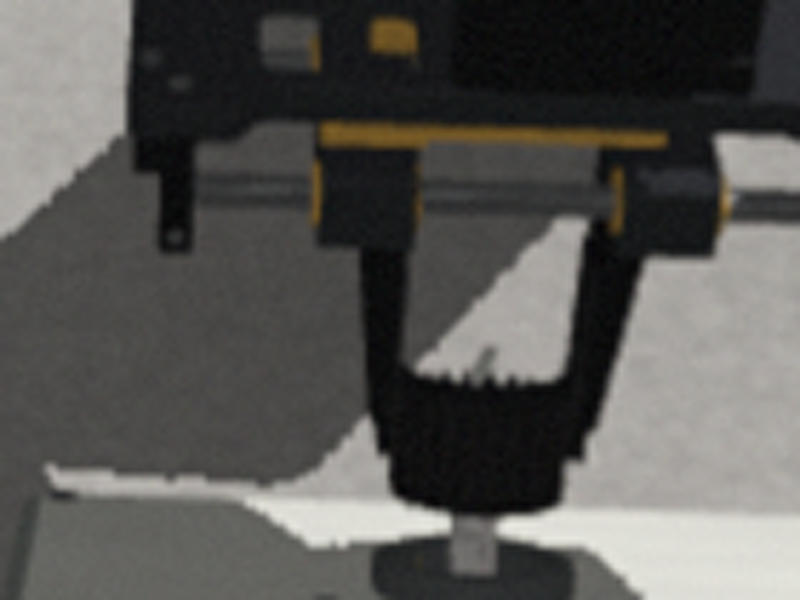

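```bash
python3 -m inch '{"hand":[0,0,0],"delta_pos":[[0.14,0,0.265],[0,0,0],[0,0,0]],"turn":[0,0,0]}'; python3 -m inch '{"hand":[0,0,0],"delta_pos":[[0.14,0,0.265],[0,0,0],[0,0,0]],"turn":[0,0,0]}'; python3 look.py s21 330 170 140 105
```

```text
t: 19.0
eef_pos: [567.3, 105.1, 225.8]
tcp_rot: [3.142, 0.0, 0.148]
ft_force: [0.4, 1.0, -1.8]
opening: 0.452
t: 19.3
eef_pos: [568.7, 105.3, 223.1]
tcp_rot: [3.142, 0.0, 0.148]
ft_force: [-0.2, -0.5, -1.8]
opening: 0.455
19.35 [568.74 105.3  223.17] [ 0.55 -0.49 -0.35] 0.45572680736771604
```

View pics/s21.png

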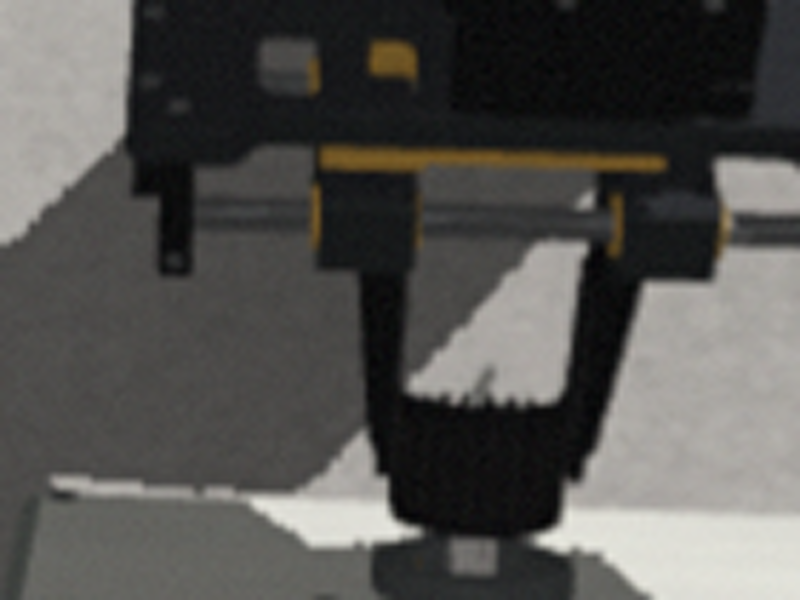

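```bash
python3 -m inch '{"hand":[0,0,0],"delta_pos":[[0.1,0,0.18],[0,0,0],[0,0,0]],"turn":[0,0,0]}'; python3 -m inch '{"hand":[0,0,0],"delta_pos":[[0.1,0,0.18],[0,0,0],[0,0,0]],"turn":[0,0,0]}'; python3 look.py s22 330 170 140 105
```

```text
t: 19.65
eef_pos: [569.7, 105.4, 221.3]
tcp_rot: [3.142, 0.0, 0.148]
ft_force: [-0.4, 0.4, -0.7]
opening: 0.458
t: 19.95
eef_pos: [570.7, 105.6, 219.5]
tcp_rot: [3.142, 0.0, 0.148]
ft_force: [0.0, 0.2, -0.9]
opening: 0.456
20.0 [570.71 105.59 219.58] [-1.13  0.38 -0.76] 0.45456616312475
```

View pics/s22.png

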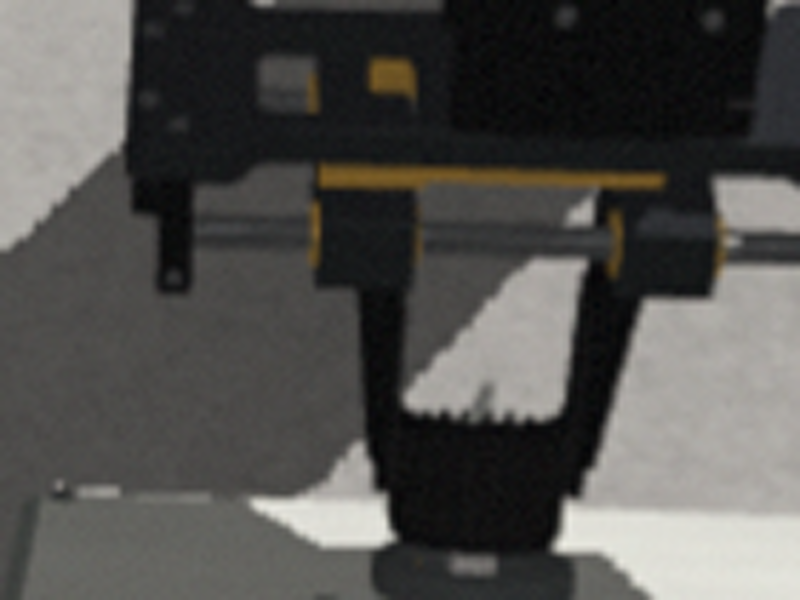

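Foot is computed at about 16 mm with no force, so the key seems to be entering the slot. Continue.

```bash
python3 -m inch '{"hand":[0,0,0],"delta_pos":[[0.1,0,0.18],[0,0,0],[0,0,0]],"turn":[0,0,0]}'; python3 -m inch '{"hand":[0,0,0],"delta_pos":[[0.1,0,0.18],[0,0,0],[0,0,0]],"turn":[0,0,0]}'; python3 look.py s23 330 170 140 105
```

```text
t: 20.3
eef_pos: [571.7, 105.7, 217.8]
tcp_rot: [3.142, 0.0, 0.148]
ft_force: [-0.0, -0.7, -1.1]
opening: 0.457
t: 20.6
eef_pos: [572.7, 105.9, 215.9]
tcp_rot: [3.142, 0.0, 0.148]
ft_force: [0.2, -0.0, -0.4]
opening: 0.453
20.65 [572.68 105.86 215.97] [ 0.45 -0.23 -0.73] 0.4532459501803615
```

View pics/s23.png

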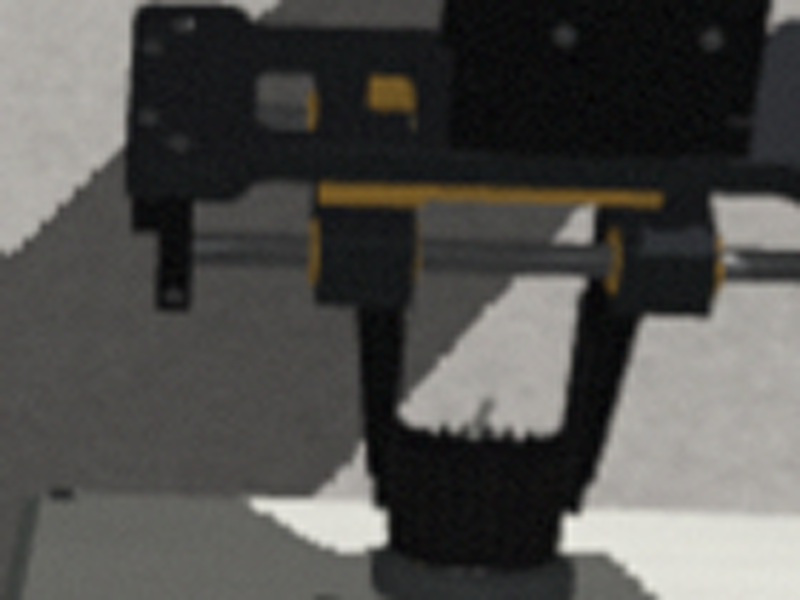

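Foot at about 12 mm, still no force, and close to the ring. A last 2 mm or so, in small steps.

```bash
python3 -m inch '{"hand":[0,0,0],"delta_pos":[[0.05,0,0.1],[0,0,0],[0,0,0]],"turn":[0,0,0]}'; python3 -m inch '{"hand":[0,0,0],"delta_pos":[[0.05,0,0.08],[0,0,0],[0,0,0]],"turn":[0,0,0]}'; python3 look.py s24 330 170 140 105
```

```text
t: 20.95
eef_pos: [573.2, 106.0, 215.0]
tcp_rot: [3.142, 0.0, 0.148]
ft_force: [-0.4, -0.4, -1.3]
opening: 0.456
t: 21.25
eef_pos: [573.6, 106.0, 214.4]
tcp_rot: [3.142, 0.0, 0.148]
ft_force: [-3.2, -0.8, 2.5]
opening: 0.455
21.3 [573.53 106.01 214.32] [-2.58 -1.82  3.21] 0.4553717419757404
```

View pics/s24.png

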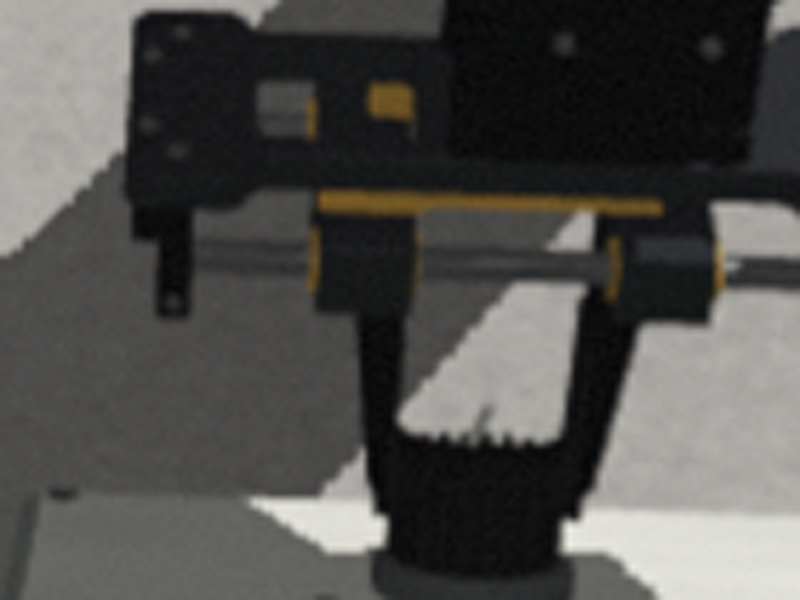

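Contact exactly at the computed 10 mm foot height with about 4 N. Release and withdraw.

```bash
python3 -m inch '{"hand":[0.75,0.75,0.75,0.75,0.75,0.75,0.75,0.75,0.75,0.75,0.75,0.75],"delta_pos":[[0,0,0],[0,0,0],[0,0,0],[0,0,0],[0,0,-2],[0,0,-3],[0,0,-4],[-2,3,-2],[-2,4,0],[-2,4,0],[-2,4,0],[0,0,0]],"turn":[0,0,0,0,0,0,0,0,0,0,0,0]}'
python3 - <<'E'
from look import *
im,d=look("s25",360,200,120,90); im2,d2=look("t25",150,130,140,105,"top")
P=cloud("scene",d); q=(P-PC)@panelR(); r=np.hypot(q[:,:,0],q[:,:,1])
f=q[(r<55)&(r>36)&(abs(q[:,:,2])<5)&(d>0)]; co=np.linalg.lstsq(np.c_[f[:,:2],np.ones(len(f))],f[:,2],rcond=None)[0]; print('panel',co)
h=q[:,:,2]-(q[:,:,:2]@co[:2]+co[2])
def sl(lo,hi):
    m=(h>lo)&(h<hi)&(abs(q[:,:,1])<32)&(abs(q[:,:,0])<40)&(d>0); w=q[m]
    if len(w)<3: print(lo,hi,'none'); return
    mid=np.abs(w[:,1])<3; print(lo,hi,len(w),'front x',np.median(w[mid,0]),'y mid',(w[:,1].min()+w[:,1].max())/2,np.ptp(w[:,1]))
for lo in range(2,56,4): sl(lo,lo+4)
m=(h>38)&(h<48)&(r<20)&(d>0); w=q[m]; print('top face h',np.percentile(h[m],[10,50,90]),np.linalg.lstsq(np.c_[w[:,:2],np.ones(len(w))],h[m],rcond=None)[0])
E
```

```text
t: 22.5
eef_pos: [515.5, -57.7, 324.4]
tcp_rot: [3.141, -0.0, 0.144]
ft_force: [-0.1, -0.8, -0.2]
opening: 0.751
22.55 [516.17 -55.99 324.47] [ 0.22  0.29 -0.05] 0.749159027420785
22.6 [516.59 -54.77 324.42] [0.59 0.8  0.81] 0.752237283675915
panel [ 0.01  0.02 -0.85]
2 6 103 front x 23.367740746897653 y mid 0.034656709554667486 50.53032742561258
6 10 115 front x 21.484131603715973 y mid -0.13858032824648703 50.65787548282779
10 14 83 front x 19.80947301667801 y mid 0.19131111234107046 43.41132402700826
14 18 87 front x 20.38298071664055 y mid -0.05180080177573565 43.27228671909914
18 22 83 front x 20.198447115542763 y mid -0.07168973788984978 43.324327500731414
22 26 83 front x 20.913330990163697 y mid -0.14261324385280716 43.347033080043985
26 30 85 front x 21.004812763320707 y mid -0.531723000079019 42.696478839283465
30 34 88 front x 21.06868025937969 y mid -0.9194113382772766 42.64686118732723
34 38 97 front x 20.462129557354423 y mid -0.8747032880523644 42.734648706718545
38 42 100 front x 19.759888067945226 y mid 0.3361548729781152 42.8663326073778
42 46 23 front x -1.0539317204968537 y mid -1.6194213904971306 36.1204058506819
46 50 none
50 54 none
54 58 none
top face h [39.09 41.82 43.91] [-0.11 -0.   42.85]
```

View pics/s25.png

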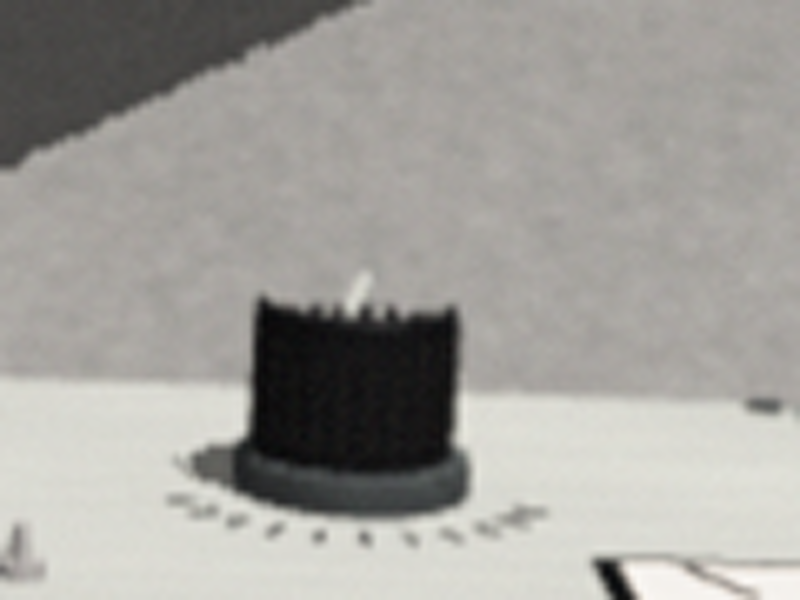

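View pics/t25.png

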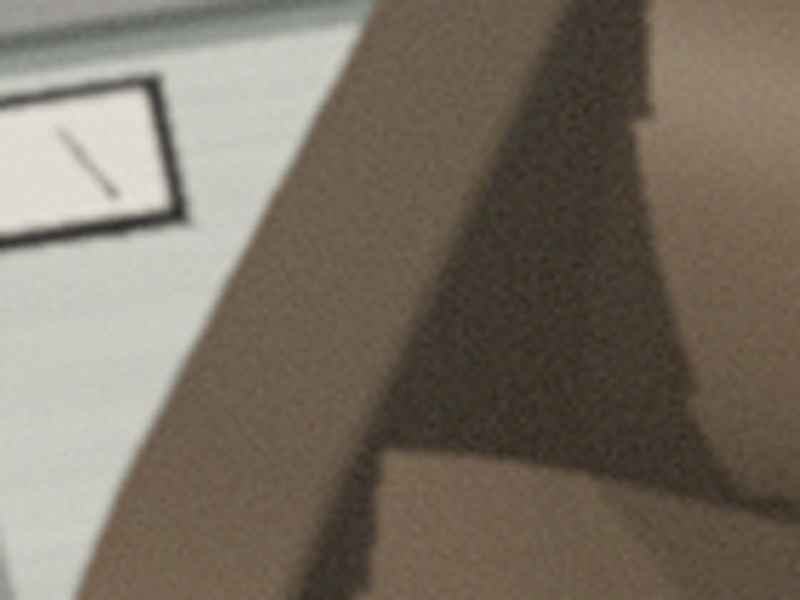

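```bash
python3 -m inch '{"hand":[1,1,1,1,1,1,1],"delta_pos":[[0,4.5,0],[0,4.5,0],[0,4.5,0],[0,4.5,0],[0,4.5,0],[0,4.5,0],[0,0,0]],"turn":[0,0,0,0,0,0,0]}'
python3 - <<'E'
from look import *
im,d=look("t26",150,130,140,105,"top")
P=cloud("top",d); q=(P-PC)@panelR(); r=np.hypot(q[:,:,0],q[:,:,1])
f=q[(r<60)&(r>36)&(abs(q[:,:,2])<5)&(d>0)]; co=np.linalg.lstsq(np.c_[f[:,:2],np.ones(len(f))],f[:,2],rcond=None)[0]; print('panel',co)
h=q[:,:,2]-(q[:,:,:2]@co[:2]+co[2])
m=(h>38)&(h<50)&(r<30)&(d>0); w=q[m]; print('knob top',m.sum(),'h',np.percentile(h[m],[5,50,95]),np.linalg.lstsq(np.c_[w[:,:2],np.ones(len(w))],h[m],rcond=None)[0],cv2.minEnclosingCircle(w[:,:2].astype(np.float32)))
m=(h>7)&(h<13)&(r<30)&(d>0); w=q[m]; print('ring top',m.sum(),'h',np.percentile(h[m],[5,50,95]),(w.min(0)+w.max(0))/2)
E
```

```text
t: 23.3
eef_pos: [557.5, -324.4, 323.1]
tcp_rot: [3.141, 0.0, 0.146]
ft_force: [1.0, 0.3, -0.9]
opening: 0.999
23.35 [ 557.22 -322.09  323.14] [0.23 1.45 0.21] 0.9962947360633543
panel [ 0.   -0.    0.18]
knob top 188 h [39.36 42.47 45.46] [-0.01  0.02 42.55] ((-0.01717601716518402, 1.015641450881958), 22.682567596435547)
ring top 130 h [ 7.2   9.02 10.96] [-0.22 -0.86 10.22]
```

View pics/t26.png

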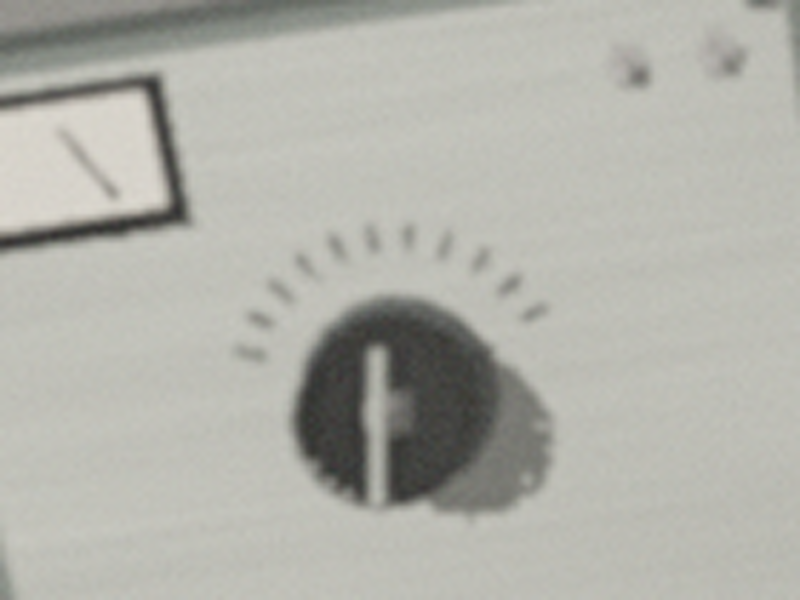

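Top view: knob (400,405) is square to the panel and centred. Its top is about 43 mm above the panel (44 when home, 52 if resting on the key). Handing in.

Run:
```python
from h import *
print(ticket.job_done(), env.state()['t'])
```

```text
the job is handed in; nothing more can be done
the job is handed in; nothing more can be done
```

The dial ring and the knob are both on the tuner, let go, and the job was handed in at about 23 s of the 72 s allowed.

**Ring:** I lowered the smaller ring over the shaft until its uphill rim touched the panel, then released it. It dropped flat round the boss. The scene camera gave a slope against the panel of about 0.01 rad.

**Knob:**
- I read the key direction from the pictures as about −9° from the up-slope line and gripped the black knob at the matching angle.
- The tool can only point straight down, so I pressed the knob lightly on bare panel (at most 23 N) until it lay square.
- I then slid it down the shaft. The key went into the slot without any turning or searching, and contact came at a foot height of 10 mm with about 4 N.

**Last checks:**
- **Top camera:** the knob top was about 43 mm above the panel (44 mm when home, 52 mm if stuck on the key). It was tilted about 0.02 rad and centred within about 1 mm. The visible part of the ring's top read about 9 mm above the panel, against 10 mm expected.
- **Scene camera:** its fit of the knob's top face gave a slope of −0.11 rad. That view is almost edge-on and includes edge pixels, and the knob's side face showed no lean, so I took the top-camera value.
- **Position offset:** contact put the panel about 2.5 mm lower than the cameras did. I corrected for this by touch and by comparing depths within one camera.

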